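# Set up two casting flasks over their wax trees on the sprue bases

### The job

Get the two casting flasks ready for pouring the investment: stand each wax tree upright with its round foot down in the well of the rubber sprue base of its size (large in large, small in small), and only then lower the steel flask of that size over the tree until it sits square and fully home on the rubber foot of its base. The waxes are brittle, so never knock a tree with a flask or let one tip over, and leave the beeswax and the solder spool where they are.

Things in the scene. Friction and masses are not known exactly. Their poses are not given: they have to be found in the camera images.
- base_large: Large sprue base, black rubber, stuck to the bench (does not move). Round: foot 72 mm across, 8 mm high; on it a boss 48 mm across at its root, tapering to 41 mm at its top, 18 mm above the bench; in the boss an open round well 34 mm across (38 mm at its flared mouth), its floor 10 mm above the bench. Origin: centre of the underside, z up.
- base_small: Small sprue base, black rubber, stuck to the bench (does not move). Round: foot 60 mm across, 8 mm high; on it a boss 37 mm across at its root, tapering to 30 mm at its top, 18 mm above the bench; in the boss an open round well 24 mm across (28 mm at its flared mouth), its floor 10 mm above the bench. Origin: centre of the underside, z up.
- tree_large: Large wax tree, dark green, 35 g, upright on its button foot (30 mm across, 2 mm bevel, 6 mm high at the edge). Round stem 9 mm thick up to 62 mm; a crown of four ring waxes round it, 38 mm across over all, up to 36 mm high; above that bare stem to grip. Origin: centre of the foot's underside, z up the stem. Goes into the well of base_large.
- tree_small: Small wax tree, dark green, 20 g, upright on its button foot (20 mm across, 2 mm bevel, 6 mm high at the edge). Round stem 9 mm thick up to 48 mm; a crown of three small ring waxes round it, 27 mm across over all, up to 27 mm high; above that bare stem to grip. Origin: centre of the foot's underside, z up the stem. Goes into the well of base_small.
- flask_large: Large casting flask, a steel tube open at both ends, standing upright: 58 mm outside, 52 mm inside, 66 mm high, about 0.26 kg. Origin: centre of its lower end, z up. Grip it across the outside. It slips over the 48 mm boss of base_large and rests on the foot 8 mm above the bench.
- flask_small: Small casting flask, a steel tube open at both ends, standing upright: 46 mm outside, 40 mm inside, 50 mm high, about 0.15 kg. Origin: centre of its lower end, z up. Grip it across the outside. It slips over the 37 mm boss of base_small and rests on the foot 8 mm above the bench.
- beeswax: Bystander: round yellow puck of beeswax, 45 mm across, 20 mm high, loose. Origin: centre of its underside. Leave it.
- solder_spool: Bystander: small spool of silver wire lying flat, 36 mm across, 20 mm high, loose. Origin: centre of its underside. Leave it.
Mind the look-alikes: they are no part of the job. What is shaped like the flask_large but orange or red is not meant. What is shaped like the tree_large but red is not meant.

How it is judged:
By the outcome, as a careful person would: the job done as asked, in the order asked, and still so for the second after the job is handed in, with the robot touching nothing.
It also fails if it takes over 99 s, if anything falls off the work surface, if the arm or the gripper's body presses on something with over 40 N, if the wrist force passes 120 N, or if a joint passes its speed limit or range.

### The arm

A 7-joint arm with a two-finger parallel gripper is mounted at the origin on a cart in front of the work surface, level with it; the furniture and walls round the work are solid. World frame = base frame: x ahead of the robot, y to its left, z up, the work surface at z = 0. Lengths are in m, angles in rad, forces in N, time in s.
With the tool pointing down it reaches from about 0.4 to 0.9 m from the base axis. Payload 5.5 kg.
Tool frame: the origin (TCP) lies midway between the tips of the shut fingers; the grasp point (between the pads) lies 19 mm behind it (manip.hold_point_z is the z of the grasp point in the tool frame, in m); z points along the fingers, y is the line along which they close (so a half turn about z gives the same grasp; the last joint's range is limited). The gripper opens to 92 mm and grips with 3 to 60 N. Pads are 19 mm wide; open, the fingers measure 130 mm over their backs; the gripper's body (75 mm by 190 mm) begins 47 mm behind the grasp point.
Start: joints at [1.499, 0.501, -0.427, 1.55, 0.221, 1.138, -0.21], TCP at [0.214, -0.614, 0.227] pointing down, gripper open.
Joint ranges: [-2.88, 2.88], [-0.31, 2.03], [-1.54, 1.56], [0.2, 2.42], [-1.41, 4.55], [0.19, 2.02], [-2.57, 2.57]. Speed limits (rad/s): [2.57, 2.57, 3.14, 3.14, 3.14, 3.14, 3.14].

### API

Orientations are given as a unit quaternion [w, x, y, z].
In Python, from cell import manip gives the robot as it stands.
- The arm moves only by the tool servo_tool, never from a script. Its arguments are lists of equal length, an entry for each row: "travel": the shift along the tool's x, y, z in cm, a list of three; "roll": the turn about the tool's z in rad; "fingers": the finger opening in cm, from 0 to 9.18. A call has exactly 5 rows; each row is the pose to reach, as a shift and turn from the pose commanded when the call began, along the tool's axes at that moment; what a row does not reach only later rows make up. A row lasts 1/12 s, in which the tool goes at most 41.7 mm and 7.16 degrees, less where a joint would pass 70% of its speed; a pose out of reach is approached as far as the arm can. A call with a gripper value outside its range is refused whole. The fingers move at their own pace and stop on an object; the grip force is fixed at half the most. Time passes only in rows, so rows that repeat a pose let the fingers close, or fill a call up. It gives the time, the measured TCP pose, the force, the opening and the grip force at its end, in the units of the state.
- manip.read_state(): the state, without advancing time (a new reading comes with each control period).
- manip.camera(name): name is "scene" or "top" or "wrist"; returns (picture, depth): 480x640x3 uint8, red, green, blue; 480x640 float32, m along the optical axis (not along the pixel's ray), 0 where there is no reading.
- manip.calibration(name): a dict with "vertical_fov" (degrees; the focal length in pixels is half the picture's height over the tangent of half this angle, whatever the lens; pixels are square), "cx", "cy" (the principal point, pixels), "rvec" (rotation vector, rad) and "tvec" (3), from world to camera coordinates, as OpenCV has them. Camera axes: x right, y down, z forward; pixel columns grow to the right and rows downward; lengths in m; the calibration is good to about 2 mm. The wrist camera is an equidistant fisheye: a pixel r from the principal point sees the ray r / f radians off the axis. A picture is of the moment at which its call begins: read the wrist's pose just before it. calibration takes no time and is no camera call; for the wrist camera it gives the pose at the moment of the call.
- manip.finish_job(): hands the job in; it is judged then, once.
The state is a dict: "clock": time; "joint_positions": joint angles; "joint_vel": joint speeds; "joint_efforts": joint torques, N m; "position": TCP position; "tcp_rot": TCP orientation; "contact_force": force on the tool from outside, world axes, zero at the start; "ft_torque": the same for the moment, N m; "grip_width": finger opening in m; "grasp_force": force on a finger pad.
Only numpy, scipy, OpenCV 4.12 (cv2) and the standard library are available. Lean on these libraries where they do the work, as an engineer would, in place of code of your own. Each camera call takes 0.05 s, during which the arm holds its last target. There are 200 camera calls.

## Working session

There is one attempt and no reset: what is moved stays moved. The work goes in short steps, Python scripts to look and compute and a tool call to move; the robot and the scene stay as the last step left them, time stands still between calls to the robot, and variables do not carry over. Pictures are saved under pics/ and viewed, at most 14 in all, crops included, and the job is handed in when it is done.

Besides the shell and the picture viewer there is one more tool, called after ">>>" as a command line: name --pt "numbers of a row" for each row, then --argument value for the rest. servo_tool: Moves the arm, as the interface text tells. Its arguments: {"type":"object","properties":{"travel":{"type":"array","items":{"type":"array","items":{"type":"number"}}},"roll":{"type":"array","items":{"type":"number"}},"fingers":{"type":"array","items":{"type":"number"}}},"required":["travel","roll","fingers"]}

```bash
mkdir -p pics; ls; cat > h.py <<'E'
import numpy as np, cv2
from cell import manip
def cal(n):
    c=manip.calibration(n); f=240/np.tan(np.radians(c["vertical_fov"])/2)
    R=cv2.Rodrigues(np.array(c["rvec"],float))[0]; t=np.array(c["tvec"],float).ravel()
    return f,c["cx"],c["cy"],R,t
def ray(n,u,v,C=None):
    f,cx,cy,R,t=C or cal(n)
    a,b=(np.asarray(u,float)-cx)/f,(np.asarray(v,float)-cy)/f
    if n=="wrist":
        r=np.hypot(a,b)+1e-12; d=np.stack([a/r*np.sin(r),b/r*np.sin(r),np.cos(r)],-1)
    else: d=np.stack([a,b,np.ones_like(a)],-1)
    return -R.T@t, d@R
def plane(n,u,v,z,C=None):
    o,d=ray(n,u,v,C); s=(z-o[2])/d[...,2]; return o+s[...,None]*d
def cloud(n,depth,C=None):
    v,u=np.mgrid[:480,:640]; C=C or cal(n); o,d=ray(n,u,v,C); f,cx,cy,R,t=C
    dc=d@R.T[:, 2] if False else (d@R.T)[...,2]
    P=o+d*(depth/dc)[...,None]; P[depth<=0]=np.nan; return P
def save(n,p): cv2.imwrite("pics/"+n,cv2.cvtColor(p,cv2.COLOR_RGB2BGR))
E
python3 - <<'E'
from h import *
print(manip.read_state(), manip.hold_point_z)
for n in("scene","top"):
    p,d=manip.camera(n); save(n+"0.png",p); np.savez("pics/"+n+"0.npz",p=p,d=d); c=cal(n); print(n,c[0],-c[3].T@c[4],c[3][2],(d>0).mean())
E
```

```text
pics
{'clock': 0.0, 'joint_positions': array([ 1.49925418,  0.5018506 , -0.4267515 ,  1.55146403,  0.22078512,
        1.13830797, -0.21029519]), 'joint_vel': array([ 0.000376  , -0.00145845, -0.00137599, -0.0001262 ,  0.00027653,
       -0.00064793,  0.00086626]), 'joint_efforts': array([-4.32717334e-04, -5.66597235e+01, -5.81550792e+00, -2.79107702e+01,
       -6.84630428e-02,  3.08326527e-02,  1.69172536e-04]), 'position': array([ 0.21324587, -0.61326746,  0.2256673 ]), 'tcp_rot': array([-9.80554215e-04,  9.86023864e-01,  1.66601199e-01, -1.36092028e-04]), 'contact_force': array([ 0.11572329, -0.65978087, -0.7771153 ]), 'ft_torque': array([-0.03835676, -0.00567659,  0.00161988]), 'grasp_force': 0.0, 'grip_width': 0.09182463674841701} -0.0188
scene 518.2277895509576 [0.21621154 0.02153104 0.86093433] [ 0.32817765 -0.27329383 -0.90421785] 0.9961360677083333
top 535.6399180423485 [ 0.42496979 -0.22600901  1.00310566] [ 0.11008873 -0.00684416 -0.9938982 ] 0.996201171875
```

```bash
echo
```

```text
(no output)
```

View pics/top0.png

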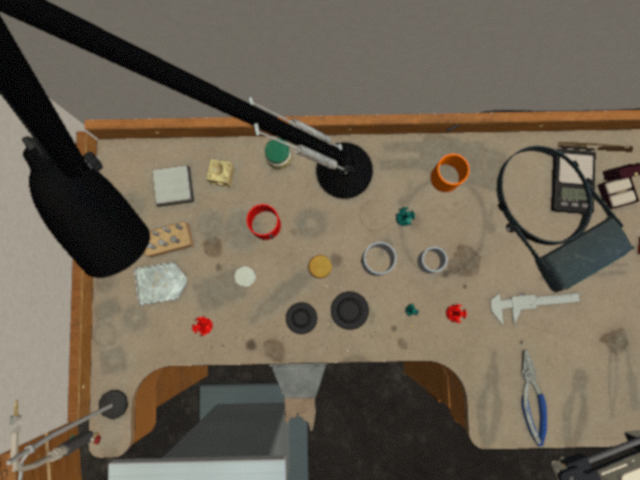

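View pics/scene0.png

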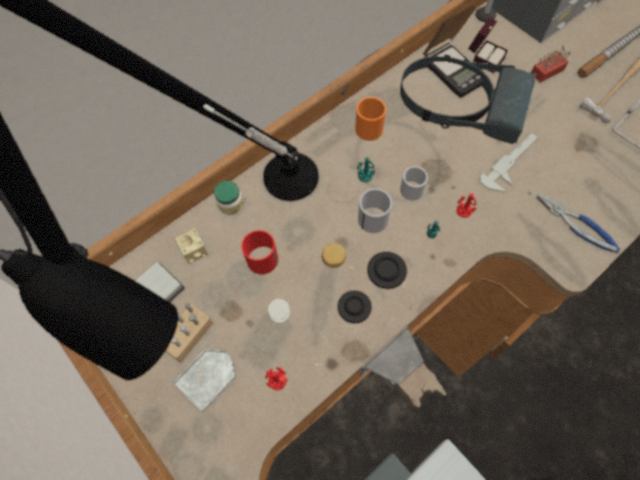

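The top view shows large base (350,310), small base (301,318), large flask (379,259), small flask (433,259), large tree (405,216), small tree (411,310). Red trees are at (203,326) and (456,313), beeswax at (320,266), the pale spool at (245,276), orange and red decoy flasks, and the lamp at (345,170). The scene view agrees.

```bash
cat > m.py <<'E'
from h import *
G={}
for n in("top","scene"):
    z=np.load(f"pics/{n}0.npz"); G[n]=(z['p'],cloud(n,z['d']))
def near(n,c,r,zlo,zhi):
    P=G[n][1]; return (np.hypot(P[...,0]-c[0],P[...,1]-c[1])<r)&(P[...,2]>zlo)&(P[...,2]<zhi)
px={'BL':(350,310,.008),'BS':(301,318,.008),'FL':(379,259,.066),'FS':(433,259,.05),'TL':(405,216,.062),'TS':(411,310,.048),'bw':(320,266,.02),'sp':(245,276,.02),'rt':(456,313,.06),'orange':(451,172,.066),'red':(263,221,.066)}
for k,(u,v,h) in px.items():
    c=plane("top",u,v,h)
    print(k,c.round(4),end=' ')
    for n in G:
        m=near(n,c,.055,.004 ,.12); P=G[n][1][m]
        print(n,len(P),'zmax',np.percentile(P[:,2],[50,98]).round(3),end=' ')
        if k[0] in'BFbsor':
            t=P[P[:,2]>h-.006]
            if k[0]=='B': t=P[P[:,2]>0.004]
            x,y=t[:,0],t[:,1]
            (cc,r)=cv2.minEnclosingCircle(t[:,:2].astype(np.float32)); print('circ',np.round(cc,4),round(r,4),'mean',x.mean().round(4),y.mean().round(4),end=' ')
        if k[0]=='T':
            p=G[n][0].astype(int); g=(p[...,1]>p[...,0]+25)&m; t=G[n][1][g]; tt=t[t[:,2]>h-.015]; print('g',len(t),t.mean(0).round(4),'tip',len(tt),tt.mean(0).round(4),end=' ')
    print()
P=G['top'][1]
for y in np.arange(.1,-.5,-.05):
    print(round(y,2),[int(1000*np.nanmax(np.where((abs(P[...,1]-y)<.025)&(abs(P[...,0]-x)<.025),P[...,2],-1))) for x in np.arange(.2,.75,.05)])
E
python3 m.py
```

```text
BL [ 0.4155 -0.2841  0.008 ] top 1139 zmax [0.008 0.018] circ [ 0.4212 -0.28  ] 0.0533 mean 0.4145 -0.2822 scene 1186 zmax [0.008 0.018] circ [ 0.4093 -0.2888] 0.0427 mean 0.4126 -0.282 
BS [ 0.4027 -0.1935  0.008 ] top 801 zmax [0.008 0.018] circ [ 0.4025 -0.196 ] 0.0526 mean 0.4024 -0.193 scene 900 zmax [0.008 0.018] circ [ 0.3941 -0.1992] 0.0506 mean 0.4002 -0.193 
FL [ 0.504 -0.334  0.066] top 446 zmax [0.053 0.067] circ [ 0.5063 -0.3343] 0.0291 mean 0.5063 -0.3355 scene 1081 zmax [0.041 0.067] circ [ 0.5052 -0.3358] 0.0302 mean 0.5046 -0.3355 
FS [ 0.5034 -0.4323  0.05  ] top 380 zmax [0.037 0.051] circ [ 0.5028 -0.4339] 0.0232 mean 0.5035 -0.4336 scene 670 zmax [0.032 0.051] circ [ 0.5027 -0.435 ] 0.0242 mean 0.5024 -0.4348 
TL [ 0.5802 -0.3832  0.062 ] top 272 zmax [0.023 0.061] g 203 [ 0.585  -0.3887  0.0242] tip 24 [ 0.5844 -0.3876  0.0585] scene 302 zmax [0.024 0.061] g 186 [ 0.5809 -0.3854  0.0228] tip 14 [ 0.5828 -0.3879  0.0581] 
TS [ 0.4137 -0.3899  0.048 ] top 121 zmax [0.02  0.048] g 75 [ 0.4138 -0.3943  0.0254] tip 25 [ 0.4129 -0.3936  0.0442] scene 168 zmax [0.02  0
[... 930 characters left out ...]
ne 1061 zmax [0.041 0.067] circ [ 0.5769 -0.1293] 0.0298 mean 0.5762 -0.1286 
0.1 [2, 4, 4, 4, 5, 198, 262, 304, 469, 501, 24]
0.05 [-908, -1000, 2, 4, 4, 13, 243, 271, 521, 593, 27]
0.0 [-910, -912, 2, 28, 62, 12, 9, 70, 36, 629, 24]
-0.05 [-908, -1000, 1, 4, 34, 17, 20, 4, 4, 582, 550]
-0.1 [-920, -1000, 3, 3, 4, 23, 23, 68, 67, 488, 477]
-0.15 [-5, 4, 6, 4, 11, 4, 4, 69, 68, 395, 389]
-0.2 [-2, 6, 6, 7, 21, 10, 22, 6, 5, 298, 296]
-0.25 [-908, -1000, 5, 5, 19, 19, 22, 4, 4, 205, 205]
-0.3 [-908, -1000, 3, 4, 19, 18, 67, 69, 10, 110, 110]
-0.35 [-907, -1000, 2, 4, 6, 4, 68, 66, 35, 13, 14]
-0.4 [-904, -1000, 2, 4, 49, 4, 51, 37, 63, 6, 6]
-0.45 [-908, -1000, 3, 4, 62, 5, 52, 50, 4, 68, 67]
```

```bash
cat > m2.py <<'E'
from m import *
from scipy.optimize import least_squares
print('----')
def fitc(xy):
    s=least_squares(lambda q:np.hypot(xy[:,0]-q[0],xy[:,1]-q[1])-q[2],[*xy.mean(0),.03],loss='soft_l1',f_scale=.001); return s.x
for n in G:
    p,P=G[n]; C=cal(n)
    for k,c0,r,h in(('BL',(.4135,-.282),.036,.008),('BS',(.4015,-.193),.03,.008),('FL',(.505,-.3355),.029,.066),('FS',(.503,-.434),.023,.05)):
        d=np.hypot(P[...,0]-c0[0],P[...,1]-c0[1])
        m=(((p.max(-1)<85)&(d<r+.012)) if k[0]=='B' else (d<r+.006)&(P[...,2]>h-.006)).astype(np.uint8)
        cn=max(cv2.findContours(m,0,cv2.CHAIN_APPROX_NONE)[0],key=cv2.contourArea)[:,0]
        if k[0]=='F': cn=cv2.convexHull(cn)[:,0]
        q=fitc(plane(n,cn[:,0],cn[:,1],h,C)[:,:2])
        s=(d<r)&(P[...,2]>.0145) & (P[...,2]<.021); print(n,k,q.round(4), 'boss' ,P[s].mean(0).round(4) if k[0]=='B' else '')
E
python3 m2.py | sed -n '/----/,$p'
```

```text
----
top BL [ 0.4154 -0.2828  0.034 ] boss [ 0.4154 -0.2827  0.0166]
top BS [ 0.4032 -0.1935  0.0279] boss [ 0.4021 -0.1931  0.0165]
top FL [ 0.5058 -0.3342  0.0286] boss 
top FS [ 0.5031 -0.4333  0.0227] boss 
scene BL [ 0.4128 -0.2817  0.0335] boss [ 0.413  -0.282   0.0165]
scene BS [ 0.4005 -0.1927  0.0276] boss [ 0.4013 -0.193   0.0166]
scene FL [ 0.5043 -0.3344  0.0294] boss 
scene FS [ 0.5017 -0.4332  0.0236] boss
```

>>> servo_tool --pt "4 -2 0" --pt "8 -4 0" --pt "11 -6 0" --pt "14 -8 0" --pt "16 -8.5 0" --roll '[-0.12,-0.24,-0.36,-0.48,-0.6]' --fingers '[3,3,3,3,3]'

```text
clock: 0.52
position: [0.3397, -0.4755, 0.2266]
tcp_rot: [-0.001, 0.89, 0.456, 0.001]
contact_force: [-0.3, 0.5, 0.0]
grip_width: 0.063
grasp_force: 0.0
```

>>> servo_tool --pt "4 0.4 2" --pt "8 0.8 5" --pt "10.8 1.1 8" --pt "10.8 1.1 10" --pt "10.8 1.1 10" --roll '[-0.12,-0.25,-0.37,-0.5,-0.624]' --fingers '[3,3,3,3,3]'

```text
clock: 0.93
position: [0.4095, -0.3945, 0.1216]
tcp_rot: [-0.004, 0.708, 0.706, 0.001]
contact_force: [-0.0, -0.2, 0.2]
grip_width: 0.0317
grasp_force: 0.0
```

```bash
cat > s.py <<'E'
from h import *
def st():
    s=manip.read_state(); q=s['tcp_rot']; print(round(s['clock'],2),s['position'].round(4),'psi',round(2*np.arctan2(q[2],q[1]),4),'tilt',np.round(q[[0,3]],4),'w',round(s['grip_width'],4),'F',s['contact_force'].round(1),'g',round(s['grasp_force'],1),'q',s['joint_positions'].round(2))
    return s
E
python3 - <<'E'
from s import *
C=cal('wrist'); st(); p,d=manip.camera('wrist'); save('w1.png',p); np.savez('pics/w1.npz',p=p,d=d)
st(); print(C[0],C[1],C[2],-C[3].T@C[4],C[3][2])
E
```

```text
0.93 [ 0.4095 -0.3945  0.1216] psi 1.5674 tilt [-0.0042  0.0011] w 0.0317 F [-0.  -0.2  0.2] g 0.0 q [ 1.27  0.56 -0.72  1.83  0.45  0.93  0.34]
0.98 [ 0.409  -0.397   0.1233] psi 1.5723 tilt [-0.0033  0.0005] w 0.031 F [ 0.2 -0.7 -0. ] g 0.0 q [ 1.28  0.56 -0.72  1.83  0.45  0.93  0.35]
371.64829954431775 321.2588015059223 233.80734659369122 [ 0.41121437 -0.3187009   0.27941787] [-0.00464445 -0.2746995  -0.96151891]
```

View pics/w1.png

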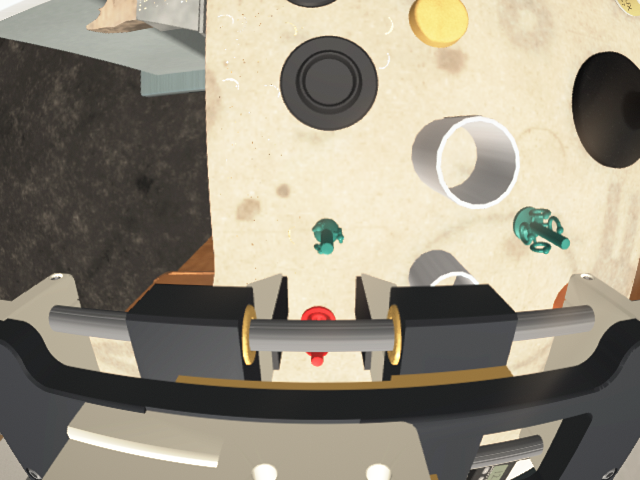

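Wrist view: small tree at (325,235), large base (330,82), large flask (480,160), large tree (540,230), and the fingers straddle the line towards the small tree. I'll measure these in the wrist view as a third check.

```bash
cat > w.py <<'E'
from s import *
from scipy.optimize import least_squares
def fitc(xy):
    s=least_squares(lambda q:np.hypot(xy[:,0]-q[0],xy[:,1]-q[1])-q[2],[*xy.mean(0),.03],loss='soft_l1',f_scale=.001); return s.x
def green(p): p=p.astype(int); return (p[...,1]>p[...,0]+25)
def look(name):
    st(); C=cal('wrist'); p,d=manip.camera('wrist'); save(name+'.png',p); P=cloud('wrist',d,C); return C,p,d,P
def trees(p,P):
    for k,c,h in(('TL',(.583,-.388),.062),('TS',(.412,-.394),.048)):
        m=green(p)&(np.hypot(P[...,0]-c[0],P[...,1]-c[1])<.03)
        t=P[m&(P[...,2]>h-.012)]
        if len(t): print(k,len(t),t.mean(0).round(4),'top',P[m][:,2].max().round(4))
def bases(p,P,C):
    for k,c0,r,h in(('BL',(.4135,-.282),.036,.008),('BS',(.4015,-.193),.03,.008),('FL',(.505,-.3355),.029,.066),('FS',(.503,-.434),.023,.05)):
        d=np.hypot(P[...,0]-c0[0],P[...,1]-c0[1])
        m=(((p.max(-1)<85)&(d<r+.012)) if k[0]=='B' else (d<r+.006)&(P[...,2]>h-.004)).astype(np.uint8)
        if m.sum()<100: continue
        cn=max(cv2.findContours(m,0,cv2.CHAIN_APPROX_NONE)[0],key=cv2.contourArea)[:,0]
        if k[0]=='F': cn=cv2.convexHull(cn)[:,0]
        q=fitc(plane('wrist',cn[:,0],cn[:,1],h,C)[:,:2])
        s=(d<r)&(P[...,2]>.0145) & (P[...,2]<.021); print(k,q.round(4),'boss',P[s].mean(0).round(4) if k[0]=='B' else '')
E
python3 - <<'E'
from w import *
C,p,d,P=look('w2'); trees(p,P); bases(p,P,C); st()
E
```

```text
0.98 [ 0.409  -0.397   0.1233] psi 1.5723 tilt [-0.0033  0.0005] w 0.031 F [ 0.2 -0.7 -0. ] g 0.0 q [ 1.28  0.56 -0.72  1.83  0.45  0.93  0.35]
TL 178 [ 0.5841 -0.3882  0.0579] top 0.0632
TS 168 [ 0.4136 -0.3941  0.0457] top 0.0486
BL [ 0.4153 -0.2832  0.0338] boss [ 0.4154 -0.2835  0.0164]
FL [ 0.506  -0.3348  0.0289] boss 
FS [ 0.6299 -0.6207  0.0387] boss 
1.03 [ 0.4093 -0.3989  0.1248] psi 1.5581 tilt [-0.0019  0.0005] w 0.0306 F [ 0.4 -0.4  0.3] g 0.0 q [ 1.28  0.56 -0.72  1.83  0.45  0.93  0.34]
```

>>> servo_tool --pt "0 0 1" --pt "0 0 3" --pt "0 0 4" --pt "0 0 4" --pt "0 0 4" --roll '[0,0,0,0,0]' --fingers '[3,3,3,3,3]'

```text
clock: 1.45
position: [0.4093, -0.401, 0.0866]
tcp_rot: [-0.0, 0.714, 0.701, -0.0]
contact_force: [0.5, -0.2, 1.3]
grip_width: 0.0301
grasp_force: 0.0
```

>>> servo_tool --pt "0 0 0" --pt "0 0 0" --pt "0 0 0" --pt "0 0 0" --pt "0 0 0" --roll '[0,0,0,0,0]' --fingers '[3,3,3,3,3]'

```text
clock: 1.87
position: [0.41, -0.401, 0.0872]
tcp_rot: [0.0, 0.713, 0.701, -0.0]
contact_force: [-0.4, 0.0, 0.6]
grip_width: 0.0301
grasp_force: 0.0
```

```bash
python3 - <<'E'
from w import *
C,p,d,P=look('w3'); trees(p,P); bases(p,P,C); st()
E
```

```text
1.87 [ 0.41   -0.401   0.0872] psi 1.5546 tilt [ 0.0004 -0.0001] w 0.0301 F [-0.4  0.   0.6] g 0.0 q [ 1.25  0.61 -0.68  1.85  0.5   0.86  0.3 ]
TL 102 [ 0.5851 -0.3891  0.06  ] top 0.0629
TS 251 [ 0.4134 -0.3938  0.0451] top 0.049
BL [ 0.4155 -0.2831  0.0347] boss [ 0.4155 -0.2837  0.0164]
FL [ 0.5057 -0.3349  0.029 ] boss 
FS [ 0.5972 -0.589   0.0396] boss 
1.92 [ 0.4099 -0.4009  0.0871] psi 1.5546 tilt [ 0.0003 -0.    ] w 0.0299 F [ 0.2  0.1 -0.3] g 0.0 q [ 1.25  0.61 -0.68  1.85  0.5   0.86  0.3 ]
```

>>> servo_tool --pt "0.7 0.35 0.5" --pt "0.7 0.35 2" --pt "0.7 0.35 4" --pt "0.7 0.35 5.7" --pt "0.7 0.35 5.7" --roll '[-0.016,-0.016,-0.016,-0.016,-0.016]' --fingers '[3,3,3,3,3]'

```text
clock: 2.33
position: [0.411, -0.3913, 0.0255]
tcp_rot: [-0.003, 0.707, 0.707, 0.0]
contact_force: [-1.1, -0.5, -0.6]
grip_width: 0.0299
grasp_force: 0.0
```

>>> servo_tool --pt "0 0 0" --pt "0 0 0" --pt "0 0 0" --pt "0 0 0" --pt "0 0 0" --roll '[0,0,0,0,0]' --fingers '[3,2,1.5,1,0.5]'

```text
clock: 2.75
position: [0.4139, -0.3943, 0.0306]
tcp_rot: [0.001, 0.707, 0.707, -0.0]
contact_force: [0.8, -0.1, -0.3]
grip_width: 0.0083
grasp_force: 16.4
```

>>> servo_tool --pt "0 0 0" --pt "0 0 0" --pt "0 0 0" --pt "0 0 0" --pt "0 0 0" --roll '[0,0,0,0,0]' --fingers '[0,0,0,0,0]'

```text
clock: 3.17
position: [0.4138, -0.3942, 0.0304]
tcp_rot: [0.001, 0.707, 0.707, -0.0]
contact_force: [-0.1, 0.6, 5.8]
grip_width: 0.008
grasp_force: 30.0
```

>>> servo_tool --pt "0 0 -1" --pt "0 0 -2.5" --pt "0 0 -4" --pt "0 0 -5" --pt "0 0 -5" --roll '[0,0,0,0,0]' --fingers '[0,0,0,0,0]'

```text
clock: 3.58
position: [0.4152, -0.3951, 0.0831]
tcp_rot: [0.003, 0.707, 0.707, -0.0]
contact_force: [0.5, -0.5, -0.0]
grip_width: 0.0077
grasp_force: 30.0
```

```bash
python3 - <<'E'
from w import *
C,p,d,P=look('w4'); m=green(p)&(abs(P[...,1]+.394)<.05)&(abs(P[...,0]-.413)<.05)
t=P[m]
for a in np.arange(.02,.12,.01):
    s=t[(t[:,2]>a)&(t[:,2]<a+.01)]; 
    if len(s): print(round(a,3),len(s),s.mean(0).round(4),np.ptp(s,axis=0).round(3))
bases(p,P,C)
for n in('top','scene'):
    pp,dd=manip.camera(n); PP=cloud(n,dd); mm=green(pp)&(abs(PP[...,1]+.394)<.05)&(abs(PP[...,0]-.413)<.05); print(n,mm.sum(),PP[mm].mean(0).round(4),PP[mm].min(0).round(4),PP[mm].max(0).round(4))
E
```

```text
3.58 [ 0.4152 -0.3951  0.0831] psi 1.5707 tilt [ 0.0026 -0.    ] w 0.0077 F [ 0.5 -0.5 -0. ] g 30.0 q [ 1.24  0.61 -0.69  1.85  0.51  0.85  0.3 ]
0.05 173 [ 0.4172 -0.3882  0.0582] [0.017 0.007 0.004]
0.06 282 [ 0.4163 -0.3905  0.0646] [0.016 0.011 0.01 ]
0.07 208 [ 0.4147 -0.3897  0.0748] [0.011 0.011 0.01 ]
0.08 161 [ 0.416  -0.392   0.0849] [0.011 0.01  0.01 ]
0.09 303 [ 0.416  -0.3935  0.097 ] [0.007 0.007 0.01 ]
0.1 79 [ 0.4155 -0.3947  0.1008] [0.007 0.006 0.005]
BL [ 0.4155 -0.283   0.0347] boss [ 0.4159 -0.2833  0.0164]
FL [ 0.5058 -0.3347  0.0289] boss 
FS [ 0.5966 -0.5795  0.0401] boss <stdin>:9: RuntimeWarning: Mean of empty slice.
  ret = um.true_divide(
Traceback (most recent call last):
ValueError: zero-size array to reduction operation minimum which has no identity
```

View pics/w4.png

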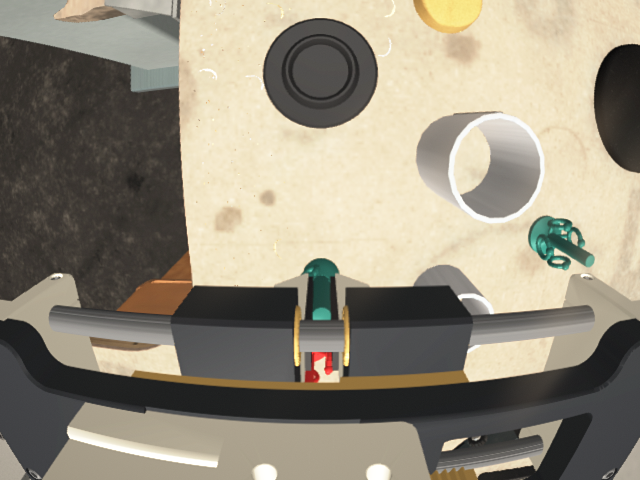

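The small tree hangs upright between the fingertips at (320,290). Next I move towards the small base and look again.

>>> servo_tool --pt "2 0 0" --pt "6 -0.5 0" --pt "10 -1.1 0" --pt "13 -1.1 0" --pt "14 -1.1 0" --roll '[0,0,0,0,0]' --fingers '[0,0,0,0,0]'

```text
clock: 4.1
position: [0.401, -0.2482, 0.0791]
tcp_rot: [-0.002, 0.705, 0.709, 0.0]
contact_force: [-0.2, 0.3, -0.4]
grip_width: 0.0075
grasp_force: 30.0
```

>>> servo_tool --pt "0 0 0" --pt "0 0 0" --pt "0 0 0" --pt "0 0 0" --pt "0 0 0" --roll '[0,0,0,0,0]' --fingers '[0,0,0,0,0]'

```text
clock: 4.52
position: [0.4024, -0.2553, 0.0796]
tcp_rot: [0.0, 0.708, 0.706, 0.0]
contact_force: [0.1, 0.1, 0.2]
grip_width: 0.008
grasp_force: 30.0
```

```bash
python3 - <<'E'
from w import *
C,p,d,P=look('w5'); s=manip.read_state(); c=s['position']; m=green(p)&(np.hypot(P[...,0]-c[0],P[...,1]-c[1])<.03)
t=P[m]
for a in np.arange(.02,.12,.01):
    s=t[(t[:,2]>a)&(t[:,2]<a+.01)]; 
    if len(s): print(round(a,3),len(s),s.mean(0).round(4),s.min(0).round(4),s.max(0).round(4))
bases(p,P,C)
E
```

```text
4.52 [ 0.4024 -0.2553  0.0796] psi 1.5683 tilt [0.0001 0.    ] w 0.008 F [0.1 0.1 0.2] g 30.0 q [ 1.12  0.49 -0.73  2.08  0.48  0.74  0.08]
0.05 328 [ 0.4047 -0.2491  0.0559] [ 0.3939 -0.2536  0.0502] [ 0.4121 -0.2458  0.06  ]
0.06 224 [ 0.4018 -0.2505  0.0649] [ 0.3936 -0.2551  0.06  ] [ 0.4077 -0.244   0.07  ]
0.07 200 [ 0.4021 -0.2503  0.0744] [ 0.396  -0.2544  0.07  ] [ 0.4086 -0.2444  0.0798]
0.08 158 [ 0.4031 -0.2525  0.085 ] [ 0.3994 -0.2546  0.0802] [ 0.4071 -0.2511  0.0899]
0.09 322 [ 0.4032 -0.2542  0.0951] [ 0.3993 -0.2585  0.0901] [ 0.407  -0.2513  0.0998]
0.1 7 [ 0.3994 -0.2536  0.1012] [ 0.3993 -0.2552  0.1007] [ 0.3994 -0.2523  0.1018]
BL [ 0.4178 -0.2703  0.0257] boss [ 0.4249 -0.2669  0.0164]
BS [ 0.461  -0.314   0.0384] boss [ 0.4032 -0.1926  0.0163]
FL [ 0.5063 -0.3281  0.0255] boss
```

```bash
cat >> w.py <<'E'
def base(P,c0,r):
    d=np.hypot(P[...,0]-c0[0],P[...,1]-c0[1])
    for nm,lo,hi in(('foot',.006,.010),('bosstop',.0165,.019)):
        m=(d<r+.004)&(P[...,2]>lo)&(P[...,2]<hi); t=P[m][:,:2]; h=cv2.convexHull(t.astype(np.float32))[:,0]
        print(nm,len(t),fitc(h.astype(float)).round(4),h.min(0).round(4),h.max(0).round(4))
E
python3 - <<'E'
from w import *
C,p,d,P=look('w6'); base(P,(.403,-.193),.03)
z=np.load('pics/top0.npz'); base(cloud('top',z['d']),(.403,-.193),.03)
E
```

```text
4.57 [ 0.4023 -0.2549  0.0796] psi 1.5687 tilt [0. 0.] w 0.0079 F [-0.5  0.2 -0.7] g 30.0 q [ 1.12  0.49 -0.73  2.08  0.48  0.74  0.08]
foot 5096 [ 0.4032 -0.1931  0.0294] [ 0.3734 -0.2222] [ 0.4324 -0.164 ]
bosstop 394 [ 0.4032 -0.1928  0.0154] [ 0.3878 -0.208 ] [ 0.418  -0.1776]
foot 420 [ 0.4024 -0.1928  0.0291] [ 0.3735 -0.2212] [ 0.4321 -0.164 ]
bosstop 32 [ 0.4022 -0.1929  0.0154] [ 0.3883 -0.2067] [ 0.4175 -0.1774]
```

>>> servo_tool --pt "2 0 0" --pt "5 0 0" --pt "6.25 0 0" --pt "6.25 0 0" --pt "6.25 0 0" --roll '[0,0,0,0,0]' --fingers '[0,0,0,0,0]'

```text
clock: 5.03
position: [0.4025, -0.1912, 0.0798]
tcp_rot: [0.0, 0.707, 0.708, -0.0]
contact_force: [-0.8, -0.4, -0.5]
grip_width: 0.0076
grasp_force: 30.0
```

>>> servo_tool --pt "0 0 0" --pt "0 0 0.7" --pt "0 0 1.5" --pt "0 0 2" --pt "0 0 2.3" --roll '[0,0,0,0,0]' --fingers '[0,0,0,0,0]'

```text
clock: 5.45
position: [0.4016, -0.1914, 0.0555]
tcp_rot: [-0.001, 0.707, 0.707, -0.0]
contact_force: [-0.1, 0.4, -0.0]
grip_width: 0.0076
grasp_force: 30.0
```

```bash
python3 - <<'E'
from w import *
C,p,d,P=look('w7'); c=(.403,-.193); m=green(p)&(np.hypot(P[...,0]-c[0],P[...,1]-c[1])<.03)
t=P[m]
for a in np.arange(.02,.1,.01):
    s=t[(t[:,2]>a)&(t[:,2]<a+.01)]; 
    if len(s): print(round(a,3),len(s),s.mean(0).round(4),s.min(0).round(4),s.max(0).round(4))
base(P,(.403,-.193),.03)
cv2.imwrite('pics/w7c.png',cv2.resize(p[120:340,200:440,::-1],None,fx=2,fy=2))
E
```

```text
5.45 [ 0.4016 -0.1914  0.0555] psi 1.57 tilt [-0.0009 -0.0002] w 0.0076 F [-0.1  0.4 -0. ] g 30.0 q [ 0.99  0.49 -0.72  2.17  0.52  0.67 -0.09]
0.02 64 [ 0.4028 -0.1842  0.0285] [ 0.3932 -0.1887  0.0257] [ 0.4109 -0.1819  0.03  ]
0.03 353 [ 0.4036 -0.1861  0.0341] [ 0.3933 -0.1913  0.0301] [ 0.4113 -0.1815  0.04  ]
0.04 243 [ 0.4005 -0.1856  0.0453] [ 0.3928 -0.1907  0.04  ] [ 0.4063 -0.1798  0.0499]
0.05 152 [ 0.4024 -0.1883  0.0552] [ 0.3966 -0.1903  0.05  ] [ 0.4078 -0.1808  0.0599]
0.06 170 [ 0.4022 -0.1887  0.0654] [ 0.3987 -0.1903  0.0601] [ 0.406  -0.1873  0.07  ]
0.07 244 [ 0.4024 -0.1909  0.0722] [ 0.3986 -0.1947  0.07  ] [ 0.4062 -0.1876  0.0782]
foot 3389 [ 0.4032 -0.1924  0.0293] [ 0.3741 -0.2056] [ 0.4322 -0.1632]
bosstop 256 [ 0.4033 -0.1923  0.0152] [ 0.388 -0.197] [ 0.4182 -0.1771]
```

View pics/w7c.png

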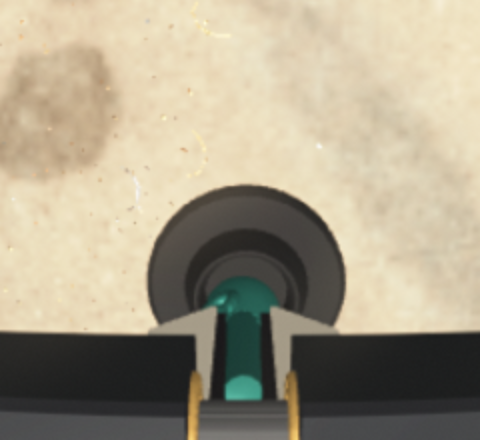

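The tree's foot sits over the well, about 1 mm off; correcting while lowering.

>>> servo_tool --pt "-0.1 0.08 0" --pt "-0.1 0.08 0.4" --pt "-0.1 0.08 0.8" --pt "-0.1 0.08 1.1" --pt "-0.1 0.08 1.3" --roll '[0,0,0,0,0]' --fingers '[0,0,0,0,0]'

```text
clock: 5.92
position: [0.4031, -0.1922, 0.0433]
tcp_rot: [-0.0, 0.707, 0.707, -0.0]
contact_force: [-0.4, 0.7, -0.6]
grip_width: 0.0078
grasp_force: 30.0
```

>>> servo_tool --pt "0 0 0.1" --pt "0 0 0.2" --pt "0 0 0.3" --pt "0 0 0.3" --pt "0 0 0.3" --roll '[0,0,0,0,0]' --fingers '[0,0,0,0,0]'

```text
clock: 6.33
position: [0.4032, -0.1923, 0.0408]
tcp_rot: [0.0, 0.707, 0.707, -0.0]
contact_force: [-0.4, -0.6, -0.0]
grip_width: 0.0078
grasp_force: 30.0
```

```bash
python3 - <<'E'
from w import *
C,p,d,P=look('w8'); c=(.403,-.193); m=green(p)&(np.hypot(P[...,0]-c[0],P[...,1]-c[1])<.03)
t=P[m]; print(t.max(0))
for a in np.arange(.01,.07,.01):
    s=t[(t[:,2]>a)&(t[:,2]<a+.01)]; 
    if len(s): print(round(a,3),len(s),s.mean(0).round(4),s.min(0).round(4),s.max(0).round(4))
E
```

```text
6.33 [ 0.4032 -0.1923  0.0408] psi 1.5709 tilt [ 0. -0.] w 0.0078 F [-0.4 -0.6 -0. ] g 30.0 q [ 0.97  0.51 -0.69  2.17  0.55  0.64 -0.11]
[ 0.41294016 -0.18094332  0.06369111]
0.01 279 [ 0.4057 -0.1859  0.0167] [ 0.3949 -0.1902  0.011 ] [ 0.4129 -0.1829  0.02  ]
0.02 234 [ 0.4032 -0.1878  0.0246] [ 0.3945 -0.1928  0.02  ] [ 0.4086 -0.1809  0.03  ]
0.03 205 [ 0.4028 -0.187   0.0343] [ 0.3968 -0.191   0.0301] [ 0.4095 -0.181   0.0399]
0.04 163 [ 0.404  -0.1894  0.0449] [ 0.3989 -0.1914  0.04  ] [ 0.4086 -0.1813  0.0499]
0.05 333 [ 0.4041 -0.1911  0.0561] [ 0.4004 -0.1952  0.05  ] [ 0.4079 -0.1881  0.0593]
0.06 8 [ 0.4002 -0.1905  0.0621] [ 0.4002 -0.1915  0.0608] [ 0.4003 -0.189   0.0637]
```

>>> servo_tool --pt "0 0 0.1" --pt "0 0 0.1" --pt "0 0 0.1" --pt "0 0 0.1" --pt "0 0 0.1" --roll '[0,0,0,0,0]' --fingers '[0,0,0,0,0]'

```text
clock: 6.8
position: [0.4037, -0.1925, 0.0404]
tcp_rot: [0.001, 0.707, 0.707, -0.0]
contact_force: [-0.8, 1.4, 6.9]
grip_width: 0.0078
grasp_force: 30.0
```

>>> servo_tool --pt "0 0 0" --pt "0 0 0" --pt "0 0 0" --pt "0 0 0" --pt "0 0 0" --roll '[0,0,0,0,0]' --fingers '[1,1.4,1.8,2.2,2.6]'

```text
clock: 7.22
position: [0.4031, -0.1922, 0.0396]
tcp_rot: [-0.0, 0.707, 0.707, 0.0]
contact_force: [-0.3, 0.5, -0.2]
grip_width: 0.0237
grasp_force: 0.0
```

>>> servo_tool --pt "0 0 0" --pt "0 0 -0.5" --pt "0 0 -1.5" --pt "0 0 -3" --pt "0 0 -5" --roll '[0,0,0,0,0]' --fingers '[3,3,3,3,3]'

```text
clock: 7.63
position: [0.4025, -0.1916, 0.0902]
tcp_rot: [-0.001, 0.707, 0.707, -0.0]
contact_force: [-0.1, -0.7, -0.4]
grip_width: 0.0299
grasp_force: 0.0
```

>>> servo_tool --pt "-3 2 -2" --pt "-6 6 -4" --pt "-10 9 -4" --pt "-10 9 -4" --pt "-10 9 -4" --roll '[0,0,0,0,0]' --fingers '[3,3,3,3,3]'

```text
clock: 8.05
position: [0.4964, -0.2971, 0.1317]
tcp_rot: [0.003, 0.709, 0.705, 0.001]
contact_force: [0.7, 0.7, -0.3]
grip_width: 0.0303
grasp_force: 0.0
```

>>> servo_tool --pt "0 0 0" --pt "0 0 0" --pt "0 0 0" --pt "0 0 0" --pt "0 0 0" --roll '[0,0,0,0,0]' --fingers '[3,3,3,3,3]'

```text
clock: 8.47
position: [0.4926, -0.2914, 0.1298]
tcp_rot: [-0.0, 0.707, 0.707, -0.0]
contact_force: [0.5, -0.4, -0.5]
grip_width: 0.0297
grasp_force: 0.0
```

```bash
python3 - <<'E'
from w import *
st()
for n in('scene','top'):
    p,d=manip.camera(n); save('b_'+n+'.png',p); P=cloud(n,d); m=green(p)&(np.hypot(P[...,0]-.403,P[...,1]+.193)<.03); t=P[m]
    for lo,hi in((.01,.03),(.03,.045),(.045,.07)):
        s=t[(t[:,2]>lo)&(t[:,2]<hi)]; print(n,lo,len(s),s.mean(0).round(4) if len(s) else '')
E
```

```text
8.47 [ 0.4926 -0.2914  0.1298] psi 1.5719 tilt [-0.0002 -0.0002] w 0.0297 F [ 0.5 -0.4 -0.5] g 0.0 q [ 1.05  0.56 -0.74  1.82  0.46  0.94  0.11]
scene 0.01 80 [ 0.4007 -0.1936  0.0207]
scene 0.03 53 [ 0.4014 -0.1927  0.0351]
scene 0.045 33 [ 0.4011 -0.1931  0.0551]
top 0.01 60 [ 0.4038 -0.195   0.0179]
top 0.03 29 [ 0.4035 -0.1943  0.0339]
top 0.045 21 [ 0.4035 -0.1932  0.0562]
```

View pics/b_scene.png

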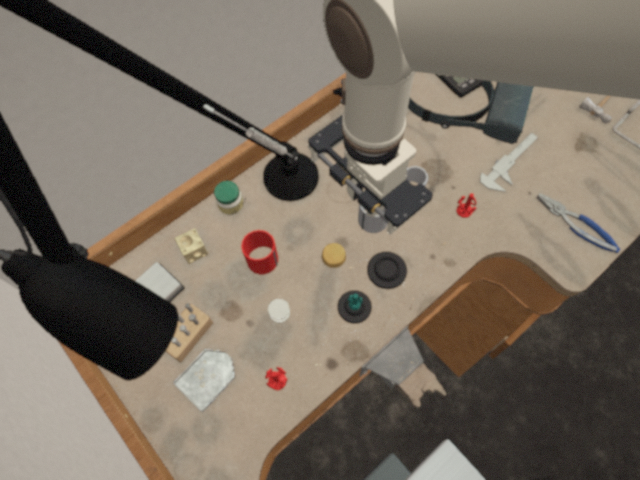

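The small tree stands upright in the small base at (353,305), tip about 57 mm high. Next is the large tree; I move in y first to stay clear of the lamp.

>>> servo_tool --pt "-3 0 0" --pt "-7 0 0" --pt "-9.7 2 0" --pt "-9.7 6 0" --pt "-9.7 9.2 0" --roll '[0,0,0,0,0]' --fingers '[3,3,3,3,3]'

```text
clock: 8.98
position: [0.5848, -0.3935, 0.1294]
tcp_rot: [0.0, 0.709, 0.705, -0.001]
contact_force: [0.1, 0.1, 0.3]
grip_width: 0.0301
grasp_force: 0.0
```

>>> servo_tool --pt "0 0 0" --pt "0 0 1" --pt "0 0 3" --pt "0 0 4" --pt "0 0 4" --roll '[0,0,0,0,0]' --fingers '[3,3,3,3,3]'

```text
clock: 9.4
position: [0.5815, -0.3886, 0.0858]
tcp_rot: [-0.003, 0.707, 0.707, -0.001]
contact_force: [-0.1, 0.2, -0.4]
grip_width: 0.03
grasp_force: 0.0
```

>>> servo_tool --pt "0 0 0" --pt "0 0 0" --pt "0 0 0" --pt "0 0 0" --pt "0 0 0" --roll '[0,0,0,0,0]' --fingers '[3,3,3,3,3]'

```text
clock: 9.82
position: [0.5856, -0.3896, 0.0907]
tcp_rot: [0.001, 0.707, 0.707, 0.0]
contact_force: [0.0, -0.8, 0.5]
grip_width: 0.0301
grasp_force: 0.0
```

```bash
python3 - <<'E'
from w import *
C,p,d,P=look('w9'); trees(p,P); st()
E
```

```text
9.82 [ 0.5856 -0.3896  0.0907] psi 1.5706 tilt [0.0007 0.0001] w 0.0301 F [ 0.  -0.8  0.5] g 0.0 q [ 0.97  0.8  -0.66  1.5   0.54  1.03  0.18]
TL 273 [ 0.5865 -0.3875  0.0594] top 0.0628
9.87 [ 0.5855 -0.3895  0.0905] psi 1.5707 tilt [0.0006 0.0001] w 0.0299 F [-0.1  0.3 -0.4] g 0.0 q [ 0.97  0.8  -0.66  1.5   0.54  1.03  0.18]
```

>>> servo_tool --pt "0.13 0.05 0.5" --pt "0.13 0.05 2" --pt "0.13 0.05 4" --pt "0.13 0.05 4.8" --pt "0.13 0.05 5.1" --roll '[0,0,0,0,0]' --fingers '[3,3,3,3,3]'

```text
clock: 10.28
position: [0.5837, -0.3869, 0.0354]
tcp_rot: [-0.002, 0.707, 0.707, -0.001]
contact_force: [-0.7, -0.1, 0.1]
grip_width: 0.0297
grasp_force: 0.0
```

>>> servo_tool --pt "0 0 0" --pt "0 0 0" --pt "0 0 0" --pt "0 0 0" --pt "0 0 0" --roll '[0,0,0,0,0]' --fingers '[3,2,1.5,1,0.5]'

```text
clock: 10.7
position: [0.5863, -0.3883, 0.0397]
tcp_rot: [0.001, 0.707, 0.707, 0.0]
contact_force: [0.0, 0.2, 1.0]
grip_width: 0.0084
grasp_force: 20.1
```

>>> servo_tool --pt "0 0 0" --pt "0 0 0" --pt "0 0 0" --pt "0 0 0" --pt "0 0 0" --roll '[0,0,0,0,0]' --fingers '[0,0,0,0,0]'

```text
clock: 11.12
position: [0.5862, -0.3883, 0.0395]
tcp_rot: [0.001, 0.707, 0.707, 0.0]
contact_force: [0.5, 0.0, 6.0]
grip_width: 0.0079
grasp_force: 30.0
```

>>> servo_tool --pt "0 0 -1" --pt "0 0 -3" --pt "0 0 -6" --pt "0 0 -9" --pt "0 0 -9" --roll '[0,0,0,0,0]' --fingers '[0,0,0,0,0]'

```text
clock: 11.53
position: [0.5894, -0.3892, 0.1359]
tcp_rot: [0.005, 0.707, 0.707, 0.001]
contact_force: [1.0, -0.9, 0.7]
grip_width: 0.008
grasp_force: 30.0
```

>>> servo_tool --pt "0 -3 0" --pt "0 -7 0" --pt "0 -11 0" --pt "0 -15 0" --pt "0 -17.05 0" --roll '[0,0,0,0,0]' --fingers '[0,0,0,0,0]'

```text
clock: 11.95
position: [0.4092, -0.3882, 0.1278]
tcp_rot: [-0.002, 0.708, 0.706, -0.002]
contact_force: [-0.3, 0.2, -0.5]
grip_width: 0.008
grasp_force: 30.0
```

>>> servo_tool --pt "1 0 1" --pt "3 0 3" --pt "4 0 4.5" --pt "4 0 4.5" --pt "4 0 4.5" --roll '[0,0,0,0,0]' --fingers '[0,0,0,0,0]'

```text
clock: 12.37
position: [0.4154, -0.3469, 0.0834]
tcp_rot: [-0.001, 0.706, 0.708, 0.0]
contact_force: [0.1, 0.1, -0.6]
grip_width: 0.0082
grasp_force: 30.0
```

```bash
cat >> w.py <<'E'
def held(p,P,c,r=.03):
    t=P[green(p)&(np.hypot(P[...,0]-c[0],P[...,1]-c[1])<r)]
    for a in np.arange(.01,.15,.01):
        s=t[(t[:,2]>a)&(t[:,2]<a+.01)]
        if len(s): print(round(a,3),len(s),s.mean(0).round(4),s.min(0).round(4),s.max(0).round(4))
E
python3 - <<'E'
from w import *
C,p,d,P=look('w10'); held(p,P,manip.read_state()['position']); base(P,(.4155,-.283),.036)
E
```

```text
12.37 [ 0.4154 -0.3469  0.0834] psi 1.573 tilt [-0.0007  0.0001] w 0.0082 F [ 0.1  0.1 -0.6] g 30.0 q [ 1.2   0.57 -0.71  1.93  0.5   0.82  0.23]
0.04 220 [ 0.4161 -0.3376  0.049 ] [ 0.4011 -0.3505  0.0459] [ 0.4295 -0.3323  0.05  ]
0.05 494 [ 0.4177 -0.3432  0.0535] [ 0.4017 -0.3549  0.05  ] [ 0.4282 -0.3327  0.06  ]
0.06 386 [ 0.4143 -0.3369  0.0646] [ 0.3995 -0.3462  0.06  ] [ 0.4299 -0.3296  0.07  ]
0.07 546 [ 0.4159 -0.3365  0.075 ] [ 0.3992 -0.3464  0.07  ] [ 0.4307 -0.3295  0.0799]
0.08 166 [ 0.4161 -0.343   0.0848] [ 0.4053 -0.3461  0.0801] [ 0.4225 -0.3306  0.09  ]
0.09 186 [ 0.4162 -0.3438  0.0952] [ 0.4125 -0.3462  0.09  ] [ 0.4202 -0.3424  0.0999]
0.1 224 [ 0.4163 -0.3447  0.104 ] [ 0.4124 -0.3475  0.1   ] [ 0.4203 -0.3427  0.1069]
0.11 1 [ 0.4124 -0.3394  0.1172] [ 0.4124 -0.3394  0.1172] [ 0.4124 -0.3394  0.1172]
foot 6969 [ 0.4156 -0.2827  0.0355] [ 0.3799 -0.3181] [ 0.4513 -0.2474]
bosstop 740 [ 0.4155 -0.2827  0.0211] [ 0.3943 -0.3035] [ 0.4364 -0.2617]
```

>>> servo_tool --pt "2 0 0" --pt "5 0 0" --pt "6.4 0 0" --pt "6.4 0 0.5" --pt "6.4 0 1" --roll '[0,0,0,0,0]' --fingers '[0,0,0,0,0]'

```text
clock: 12.83
position: [0.4165, -0.2847, 0.0746]
tcp_rot: [0.001, 0.707, 0.708, -0.0]
contact_force: [0.4, -0.7, -0.7]
grip_width: 0.0082
grasp_force: 30.0
```

>>> servo_tool --pt "0 0 0.3" --pt "0 0 0.6" --pt "0 0 0.6" --pt "0 0 0.6" --pt "0 0 0.6" --roll '[0,0,0,0,0]' --fingers '[0,0,0,0,0]'

```text
clock: 13.25
position: [0.4152, -0.2844, 0.0677]
tcp_rot: [-0.0, 0.707, 0.707, 0.0]
contact_force: [-0.3, -0.3, -0.1]
grip_width: 0.0081
grasp_force: 30.0
```

```bash
python3 - <<'E'
from w import *
C,p,d,P=look('w11'); held(p,P,(.4155,-.283)); base(P,(.4155,-.283),.036)
E
```

```text
13.25 [ 0.4152 -0.2844  0.0677] psi 1.57 tilt [-0.      0.0001] w 0.0081 F [-0.3 -0.3 -0.1] g 30.0 q [ 1.12  0.54 -0.71  2.03  0.52  0.75  0.1 ]
0.01 11 [ 0.4053 -0.2899  0.0149] [ 0.3995 -0.2929  0.0101] [ 0.4313 -0.2861  0.0178]
0.02 7 [ 0.4208 -0.2732  0.0296] [ 0.411  -0.2771  0.0291] [ 0.4282 -0.2712  0.0297]
0.03 618 [ 0.4162 -0.2782  0.035 ] [ 0.401  -0.2928  0.0302] [ 0.4293 -0.2696  0.0399]
0.04 375 [ 0.4157 -0.2761  0.0453] [ 0.4017 -0.2848  0.04  ] [ 0.428  -0.2675  0.05  ]
0.05 487 [ 0.4164 -0.2751  0.0559] [ 0.3989 -0.2842  0.05  ] [ 0.4309 -0.2672  0.06  ]
0.06 319 [ 0.4147 -0.2753  0.0636] [ 0.4079 -0.2833  0.06  ] [ 0.4303 -0.2677  0.07  ]
0.07 163 [ 0.4159 -0.2813  0.075 ] [ 0.4051 -0.2833  0.07  ] [ 0.42   -0.2728  0.0799]
0.08 298 [ 0.4161 -0.2819  0.0863] [ 0.4122 -0.2847  0.08  ] [ 0.4201 -0.2799  0.09  ]
0.09 15 [ 0.4156 -0.2828  0.0903] [ 0.4122 -0.2838  0.09  ] [ 0.4192 -0.2818  0.0909]
0.1 1 [ 0.4121 -0.2769  0.1015] [ 0.4121 -0.2769  0.1015] [ 0.4121 -0.2769  0.1015]
foot 4495 [ 0.4156 -0.2822  0.0354] [ 0.3802 -0.3038] [ 0.4511 -0.2469]
bosstop 473 [ 0.4156 -0.2818  0.0208] [ 0.3945 -0.2929] [ 0.4368 -0.2609]
```

>>> servo_tool --pt "0.18 0.03 0" --pt "0.18 0.03 0.4" --pt "0.18 0.03 0.8" --pt "0.18 0.03 1.2" --pt "0.18 0.03 1.5" --roll '[0,0,0,0,0]' --fingers '[0,0,0,0,0]'

```text
clock: 13.72
position: [0.4152, -0.282, 0.0521]
tcp_rot: [-0.0, 0.707, 0.707, -0.0]
contact_force: [-1.1, -0.4, -0.5]
grip_width: 0.0079
grasp_force: 30.0
```

>>> servo_tool --pt "0 0 0.1" --pt "0 0 0.2" --pt "0 0 0.3" --pt "0 0 0.35" --pt "0 0 0.35" --roll '[0,0,0,0,0]' --fingers '[0,0,0,0,0]'

```text
clock: 14.13
position: [0.4156, -0.2822, 0.0495]
tcp_rot: [0.0, 0.707, 0.707, -0.0]
contact_force: [-0.6, 0.4, 2.4]
grip_width: 0.0078
grasp_force: 30.0
```

```bash
python3 - <<'E'
from w import *
C,p,d,P=look('w12'); held(p,P,(.4155,-.283))
E
```

```text
14.13 [ 0.4156 -0.2822  0.0495] psi 1.5709 tilt [ 0.0001 -0.0001] w 0.0078 F [-0.6  0.4  2.4] g 30.0 q [ 1.1   0.57 -0.68  2.04  0.55  0.72  0.07]
0.01 564 [ 0.4166 -0.2755  0.0163] [ 0.4012 -0.2912  0.0117] [ 0.4297 -0.2673  0.02  ]
0.02 391 [ 0.4165 -0.2751  0.0257] [ 0.4024 -0.2868  0.0201] [ 0.4284 -0.2655  0.03  ]
0.03 409 [ 0.416  -0.273   0.0358] [ 0.3992 -0.2815  0.03  ] [ 0.431  -0.2647  0.04  ]
0.04 418 [ 0.4158 -0.2722  0.0438] [ 0.4057 -0.2821  0.04  ] [ 0.4309 -0.2651  0.05  ]
0.05 160 [ 0.4163 -0.2789  0.055 ] [ 0.4056 -0.2811  0.0501] [ 0.4227 -0.2701  0.0599]
0.06 199 [ 0.4165 -0.2791  0.0651] [ 0.4126 -0.2824  0.06  ] [ 0.4203 -0.2779  0.07  ]
0.07 140 [ 0.4165 -0.2803  0.0711] [ 0.4126 -0.2825  0.0701] [ 0.4205 -0.2784  0.0725]
0.08 1 [ 0.4125 -0.2751  0.0825] [ 0.4125 -0.2751  0.0825] [ 0.4125 -0.2751  0.0825]
```

>>> servo_tool --pt "0 0 0" --pt "0 0 0" --pt "0 0 0" --pt "0 0 0" --pt "0 0 0" --roll '[0,0,0,0,0]' --fingers '[1,1.4,1.8,2.2,2.6]'

```text
clock: 14.6
position: [0.4155, -0.2822, 0.0492]
tcp_rot: [-0.0, 0.707, 0.707, 0.0]
contact_force: [-0.6, 0.5, 0.6]
grip_width: 0.0242
grasp_force: 0.0
```

>>> servo_tool --pt "0 0 0" --pt "0 0 -0.5" --pt "0 0 -2" --pt "0 0 -5" --pt "0 0 -9" --roll '[0,0,0,0,0]' --fingers '[3,3,3,3,3]'

```text
clock: 15.02
position: [0.4136, -0.2807, 0.1383]
tcp_rot: [-0.003, 0.707, 0.707, 0.0]
contact_force: [-0.1, -1.9, 0.5]
grip_width: 0.0301
grasp_force: 0.0
```

>>> servo_tool --pt "-2 3 0" --pt "-5.2 6 0" --pt "-5.2 9 0" --pt "-5.2 9 0" --pt "-5.2 9 0" --roll '[0,0,0,0,0]' --fingers '[4,6,8,8,8]'

```text
clock: 15.43
position: [0.5071, -0.3337, 0.1395]
tcp_rot: [0.0, 0.707, 0.707, 0.001]
contact_force: [0.1, 0.0, -0.3]
grip_width: 0.059
grasp_force: 0.0
```

>>> servo_tool --pt "0 0 0" --pt "0 0 0" --pt "0 0 0" --pt "0 0 0" --pt "0 0 0" --roll '[0,0,0,0,0]' --fingers '[8,8,8,8,8]'

```text
clock: 15.85
position: [0.5049, -0.3343, 0.1393]
tcp_rot: [0.0, 0.707, 0.707, -0.0]
contact_force: [-0.9, -0.1, 0.5]
grip_width: 0.0798
grasp_force: 0.0
```

```bash
python3 - <<'E'
from w import *
C,p,d,P=look('w13'); bases(p,P,C)
for n in('top','scene'):
    pp,d=manip.camera(n); save('c_'+n+'.png',pp); PP=cloud(n,d); print(n); held(pp,PP,(.4155,-.283))
E
```

```text
15.85 [ 0.5049 -0.3343  0.1393] psi 1.5705 tilt [ 0.     -0.0003] w 0.0798 F [-0.9 -0.1  0.5] g 0.0 q [ 1.08  0.6  -0.74  1.73  0.47  0.99  0.17]
BL [ 0.5974 -1.0958  0.746 ] boss [ 0.4196 -0.2811  0.0167]
BS [ 0.4084 -0.1959  0.0259] boss [ 0.407  -0.1956  0.0167]
FL [ 0.4942 -0.5864  0.1512] boss 
FS [ 0.5042 -0.4338  0.0227] boss 
top
0.01 130 [ 0.4151 -0.2848  0.0162] [ 0.399  -0.3021  0.0108] [ 0.4337 -0.269   0.0198]
0.02 39 [ 0.4153 -0.2822  0.0232] [ 0.4048 -0.2956  0.0202] [ 0.4265 -0.2722  0.0275]
0.03 21 [ 0.4162 -0.2864  0.0366] [ 0.3999 -0.2984  0.0302] [ 0.4317 -0.2719  0.0395]
0.04 59 [ 0.4165 -0.2829  0.043 ] [ 0.3999 -0.2983  0.0401] [ 0.4318 -0.2662  0.0468]
0.05 2 [ 0.4151 -0.2779  0.0528] [ 0.4143 -0.2781  0.0509] [ 0.416  -0.2778  0.0546]
0.06 11 [ 0.4154 -0.2822  0.0677] [ 0.4125 -0.2858  0.0611] [ 0.4195 -0.2787  0.0699]
0.07 11 [ 0.4158 -0.2821  0.0719] [ 0.4127 -0.2857  0.0703] [ 0.4195 -0.2787  0.074 ]
scene
0.01 99 [ 0.4124 -0.2829  0.0162] [ 0.3998 -0.3013  0.0101] [ 0.4311 -0.2687  0.0199]
0.02 66 [ 0.4144 -0.2818  0.0257] [ 0.3983 -0.2998  0.0201] [ 0.4292 -0.2665  0.0299]
0.03 37 [ 0.411  -0.277   0.0353] [ 0.3972 -0.2985  0.03  ] [ 0.4282 -0.2663  0.0398]
0.04 81 [ 0.4125 -0.2814  0.0435] [ 0.3969 -0.2992  0.0403] [ 0.4303 -0.2672  0.0489]
0.05 12 [ 0.4123 -0.2811  0.0551] [ 0.4099 -0.2862  0.0504] [ 0.4163 -0.2785  0.0596]
0.06 14 [ 0.4127 -0.2818  0.0655] [ 0.4101 -0.2865  0.0603] [ 0.418  -0.2788  0.0691]
0.07 16 [ 0.414  -0.2825  0.0711] [ 0.41   -0.2872  0.07  ] [ 0.4185 -0.2792  0.0729]
```

View pics/w13.png

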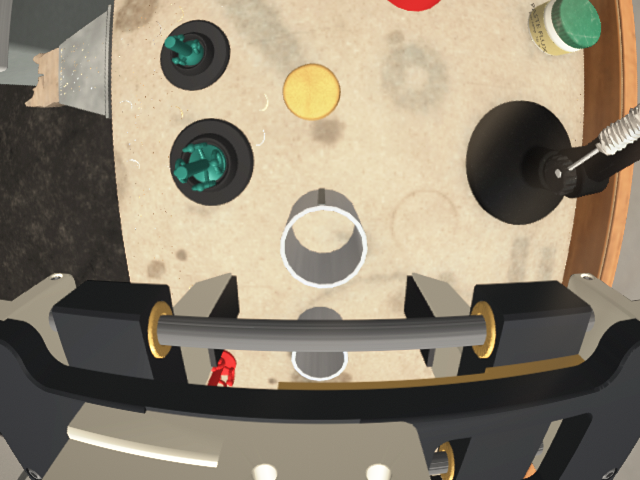

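Both trees stand upright in their bases at (205,165) and (190,50), and the large flask is centred at (323,245) between the open fingers. Next I grip the large flask.

>>> servo_tool --pt "-0.05 0.1 2" --pt "-0.05 0.1 5" --pt "-0.05 0.1 8" --pt "-0.05 0.1 10" --pt "-0.05 0.1 10.8" --roll '[0,0,0,0,0]' --fingers '[8,8,8,8,8]'

```text
clock: 16.42
position: [0.5042, -0.3336, 0.0279]
tcp_rot: [-0.002, 0.707, 0.707, -0.001]
contact_force: [-0.1, -0.0, 0.2]
grip_width: 0.0802
grasp_force: 0.0
```

>>> servo_tool --pt "0 0 0" --pt "0 0 0" --pt "0 0 0" --pt "0 0 0" --pt "0 0 0" --roll '[0,0,0,0,0]' --fingers '[8,7,6,5,4]'

```text
clock: 16.83
position: [0.5072, -0.3353, 0.0328]
tcp_rot: [0.001, 0.707, 0.707, -0.0]
contact_force: [0.7, 0.3, 5.6]
grip_width: 0.0585
grasp_force: 30.1
```

>>> servo_tool --pt "0 0 0" --pt "0 0 0" --pt "0 0 0" --pt "0 0 0" --pt "0 0 0" --roll '[0,0,0,0,0]' --fingers '[3,3,3,3,3]'

```text
clock: 17.25
position: [0.5072, -0.3353, 0.0328]
tcp_rot: [0.001, 0.707, 0.707, -0.0]
contact_force: [-1.5, -0.8, 7.1]
grip_width: 0.0589
grasp_force: 30.0
```

>>> servo_tool --pt "0 0 -0.5" --pt "0 0 -2.5" --pt "0 0 -5.5" --pt "0 0 -8.5" --pt "0 0 -10" --roll '[0,0,0,0,0]' --fingers '[3,3,3,3,3]'

```text
clock: 17.67
position: [0.5081, -0.335, 0.1347]
tcp_rot: [0.002, 0.707, 0.707, 0.001]
contact_force: [1.4, 0.1, -1.7]
grip_width: 0.0583
grasp_force: 30.0
```

>>> servo_tool --pt "0 0 0" --pt "0 0 0" --pt "0 0 0" --pt "0 0 0" --pt "0 0 0" --roll '[0,0,0,0,0]' --fingers '[3,3,3,3,3]'

```text
clock: 18.08
position: [0.5054, -0.3341, 0.1294]
tcp_rot: [-0.001, 0.707, 0.707, -0.0]
contact_force: [-0.0, -0.1, -2.3]
grip_width: 0.0583
grasp_force: 30.0
```

```bash
cat >> w.py <<'E'
def rim(P,c,zlo,zhi,r):
    m=(np.hypot(P[...,0]-c[0],P[...,1]-c[1])<r+.008)&(P[...,2]>zlo)&(P[...,2]<zhi); t=P[m]; h=cv2.convexHull(t[:,:2].astype(np.float32))[:,0]
    print('n',len(t),'bbox',t.min(0).round(4),t.max(0).round(4),'fit',fitc(h.astype(float)).round(4))
E
python3 - <<'E'
from w import *
C,p,d,P=look('w14'); c=manip.read_state()['position']
for lo in np.arange(c[2]-.04,c[2]+.05,.01): print(round(lo,3),end=' '); rim(P,c,lo,lo+.01,.029)
E
```

```text
18.08 [ 0.5054 -0.3341  0.1294] psi 1.5709 tilt [-0.0015 -0.0002] w 0.0583 F [-0.  -0.1 -2.3] g 30.0 q [ 1.08  0.61 -0.73  1.74  0.48  0.98  0.16]
0.09 n 371 bbox [ 0.4815 -0.3599  0.0954] [ 0.5305 -0.3041  0.0997] fit [ 0.5061 -0.3319  0.0276]
0.1 n 1230 bbox [ 0.481  -0.3605  0.0997] [ 0.5334 -0.3038  0.1097] fit [ 0.5062 -0.3319  0.0277]
0.11 n 981 bbox [ 0.4806 -0.3572  0.1097] [ 0.533  -0.3036  0.1197] fit [ 0.5062 -0.3315  0.0276]
0.12 n 984 bbox [ 0.4728 -0.3511  0.1197] [ 0.5401 -0.3037  0.1297] fit [ 0.5059 -0.3315  0.0276]
0.13 n 1318 bbox [ 0.4706 -0.3607  0.1297] [ 0.5407 -0.3038  0.1397] fit [ 0.5054 -0.3323  0.0281]
0.14 n 2190 bbox [ 0.4706 -0.3604  0.1397] [ 0.5408 -0.3036  0.1497] fit [ 0.5058 -0.3322  0.0283]
0.15 n 3026 bbox [ 0.4705 -0.3607  0.1497] [ 0.5408 -0.3037  0.1597] fit [ 0.5057 -0.3322  0.0285]
0.16 n 3033 bbox [ 0.4705 -0.3605  0.1597] [ 0.5407 -0.3038  0.1697] fit [ 0.5055 -0.3332  0.0297]
0.17 n 578 bbox [ 0.4707 -0.3444  0.1698] [ 0.5406 -0.3217  0.1797] fit [ 0.5059 -0.329   0.0352]
0.18 n 528 bbox [ 0.4742 -0.3435  0.1797] [ 0.5384 -0.324   0.1897] fit [ 0.5064 -0.3337  0.0329]
```

View pics/w14.png

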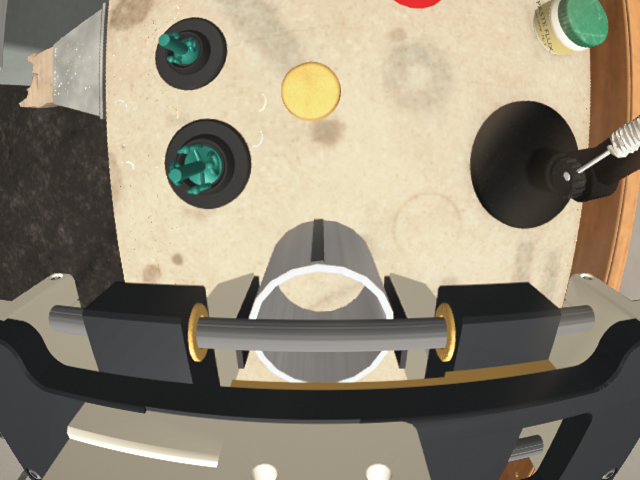

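The large flask is held upright with its rim at (322,322); I lift it over the tree.

>>> servo_tool --pt "1 -2 0" --pt "3 -5 0" --pt "4.5 -8 0" --pt "5 -9 0" --pt "5 -9 0" --roll '[0,0,0,0,0]' --fingers '[3,3,3,3,3]'

```text
clock: 18.55
position: [0.4126, -0.2829, 0.1301]
tcp_rot: [-0.002, 0.707, 0.707, -0.001]
contact_force: [0.3, -0.7, -2.3]
grip_width: 0.0581
grasp_force: 30.0
```

>>> servo_tool --pt "0 0 0" --pt "0 0 0" --pt "0 0 0" --pt "0 0 0" --pt "0 0 0" --roll '[0,0,0,0,0]' --fingers '[3,3,3,3,3]'

```text
clock: 18.97
position: [0.4173, -0.2847, 0.1312]
tcp_rot: [0.0, 0.707, 0.707, 0.0]
contact_force: [0.6, 0.0, -1.8]
grip_width: 0.0584
grasp_force: 30.0
```

```bash
python3 - <<'E'
from w import *
C,p,d,P=look('w15'); c=manip.read_state()['position']
for lo in (.1,.11,.12,.13,.14,.15,.16): print(round(lo,3),end=' '); rim(P,c,lo,lo+.01,.029)
base(P,(.4155,-.283),.036); held(p,P,(.4155,-.283))
E
```

```text
18.97 [ 0.4173 -0.2847  0.1312] psi 1.571 tilt [0.0001 0.0004] w 0.0584 F [ 0.6  0.  -1.8] g 30.0 q [ 1.19  0.45 -0.79  1.99  0.42  0.87  0.18]
0.1 n 1217 bbox [ 0.3929 -0.3109  0.1   ] [ 0.4455 -0.2547  0.11  ] fit [ 0.4182 -0.2827  0.0278]
0.11 n 1025 bbox [ 0.3926 -0.3086  0.11  ] [ 0.445  -0.2543  0.12  ] fit [ 0.4181 -0.2824  0.0277]
0.12 n 936 bbox [ 0.3872 -0.3026  0.12  ] [ 0.4493 -0.2544  0.13  ] fit [ 0.4181 -0.2822  0.0276]
0.13 n 1268 bbox [ 0.3822 -0.3106  0.13  ] [ 0.4523 -0.2543  0.14  ] fit [ 0.4167 -0.2821  0.0285]
0.14 n 2052 bbox [ 0.382  -0.3112  0.14  ] [ 0.4523 -0.2544  0.15  ] fit [ 0.4178 -0.2827  0.0283]
0.15 n 2890 bbox [ 0.3818 -0.3114  0.15  ] [ 0.4523 -0.2543  0.16  ] fit [ 0.4168 -0.2826  0.0286]
0.16 n 3480 bbox [ 0.382  -0.3112  0.16  ] [ 0.4524 -0.2545  0.17  ] fit [ 0.4181 -0.2837  0.0294]
foot 2042 [ 0.4156 -0.2817  0.035 ] [ 0.3811 -0.2946] [ 0.4505 -0.2468]
bosstop 274 [ 0.4152 -0.2816  0.0204] [ 0.3945 -0.283 ] [ 0.437  -0.2606]
0.01 136 [ 0.4189 -0.2731  0.0161] [ 0.4014 -0.2795  0.0122] [ 0.428  -0.2677  0.0198]
0.02 48 [ 0.4134 -0.2678  0.0284] [ 0.4074 -0.2698  0.0259] [ 0.4181 -0.2661  0.0298]
0.03 52 [ 0.4181 -0.2688  0.0363] [ 0.4041 -0.2721  0.0301] [ 0.4301 -0.2652  0.0399]
0.04 101 [ 0.4133 -0.2678  0.0429] [ 0.4064 -0.2708  0.04  ] [ 0.4208 -0.2654  0.0463]
0.09 2 [ 0.4083 -0.2572  0.0988] [ 0.4069 -0.2576  0.0983] [ 0.4096 -0.2569  0.0992]
```

View pics/w15.png

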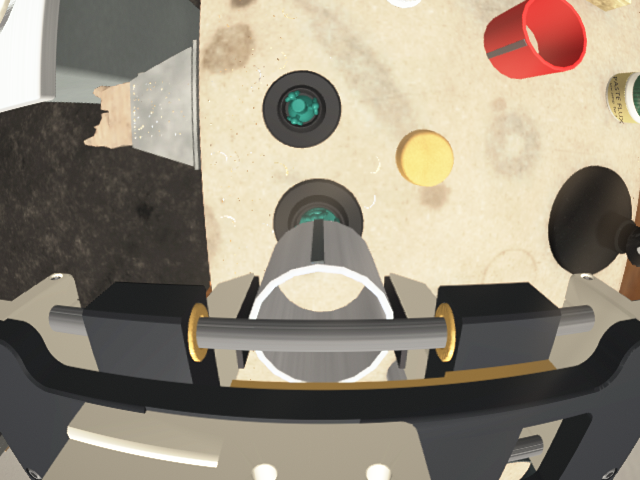

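>>> servo_tool --pt "0.1 -0.2 0.5" --pt "0.1 -0.2 1" --pt "0.1 -0.2 1.5" --pt "0.1 -0.2 1.7" --pt "0.1 -0.2 1.7" --roll '[0,0,0,0,0]' --fingers '[3,3,3,3,3]'

```text
clock: 19.43
position: [0.414, -0.2833, 0.1134]
tcp_rot: [-0.001, 0.707, 0.707, -0.0]
contact_force: [-0.4, -0.7, -2.3]
grip_width: 0.0582
grasp_force: 30.0
```

>>> servo_tool --pt "0 0 0" --pt "0 0 0" --pt "0 0 0" --pt "0 0 0" --pt "0 0 0" --roll '[0,0,0,0,0]' --fingers '[3,3,3,3,3]'

```text
clock: 19.85
position: [0.4146, -0.2837, 0.1144]
tcp_rot: [0.0, 0.707, 0.707, 0.0]
contact_force: [0.3, 0.1, -2.3]
grip_width: 0.0581
grasp_force: 30.0
```

```bash
python3 - <<'E'
from w import *
C,p,d,P=look('w16'); c=manip.read_state()['position']
for lo in (.08,.09,.10,.11,.145): print(round(lo,3),end=' '); rim(P,c,lo,lo+.01,.029)
base(P,(.4155,-.283),.036)
for n in('top','scene'):
    pp,d=manip.camera(n); PP=cloud(n,d); save('d_'+n+'.png',pp); print(n); rim(PP,c,.08,.12,.029); rim(PP,c,.138,.15,.029); base(PP,(.4145,-.283),.036)
E
```

```text
19.85 [ 0.4146 -0.2837  0.1144] psi 1.5708 tilt [0.0002 0.    ] w 0.0581 F [ 0.3  0.1 -2.3] g 30.0 q [ 1.18  0.47 -0.77  2.    0.44  0.84  0.16]
0.08 n 1023 bbox [ 0.3907 -0.3102  0.0806] [ 0.4429 -0.2537  0.09  ] fit [ 0.4154 -0.2817  0.0277]
0.09 n 1104 bbox [ 0.39   -0.3096  0.09  ] [ 0.4424 -0.2534  0.1   ] fit [ 0.4155 -0.2817  0.0278]
0.1 n 947 bbox [ 0.3892 -0.3031  0.1   ] [ 0.4431 -0.2535  0.11  ] fit [ 0.4153 -0.2812  0.0275]
0.11 n 1144 bbox [ 0.3794 -0.2975  0.11  ] [ 0.4496 -0.2533  0.12  ] fit [ 0.4152 -0.281   0.0276]
0.145 n 2966 bbox [ 0.3795 -0.31    0.145 ] [ 0.4498 -0.2533  0.155 ] fit [ 0.415  -0.2826  0.0295]
foot 2242 [ 0.4158 -0.2825  0.0355] [ 0.3804 -0.318 ] [ 0.4513 -0.2473]
bosstop 205 [ 0.4157 -0.282   0.0206] [ 0.3961 -0.2766] [ 0.436  -0.2613]
topTraceback (most recent call last):
  File "<stdin>", line 6, in <module>
  File "w.py", line 33, in rim
    m=(np.hypot(P[...,0]-c[0],P[...,1]-c[1])<r+.008)&(P[...,2]>zlo)&(P[...,2]<zhi); t=P[m]; h=cv2.convexHull(t[:,:2].astype(np.float32))[:,0]
                                                                                              ~~~~~~~~~~~~~~~~~~~~~~~~~~~~~~~~~~~~~~~~~~^^^^^
TypeError: 'NoneType' object is not subscriptable
```

Flask and base axes agree within 0.5 mm, so I lower it slowly.

>>> servo_tool --pt "0 0.04 0.7" --pt "0 0.04 1.5" --pt "0 0.04 2.3" --pt "0 0.04 3.1" --pt "0 0.04 3.7" --roll '[0,0,0,0,0]' --fingers '[3,3,3,3,3]'

```text
clock: 20.37
position: [0.4142, -0.2832, 0.0757]
tcp_rot: [-0.001, 0.707, 0.707, -0.0]
contact_force: [-0.8, 0.3, -2.0]
grip_width: 0.0582
grasp_force: 30.0
```

>>> servo_tool --pt "0 0 0.7" --pt "0 0 1.4" --pt "0 0 2" --pt "0 0 2.2" --pt "0 0 2.2" --roll '[0,0,0,0,0]' --fingers '[3,3,3,3,3]'

```text
clock: 20.78
position: [0.4146, -0.2833, 0.0546]
tcp_rot: [-0.001, 0.707, 0.707, -0.0]
contact_force: [0.4, -1.0, -3.1]
grip_width: 0.0583
grasp_force: 30.0
```

```bash
python3 - <<'E'
from w import *
C,p,d,P=look('w17'); c=manip.read_state()['position']
for lo in (.026,.04,.07): print(round(lo,3),end=' '); rim(P,c,lo,lo+.01,.029)
base(P,(.4155,-.283),.036)
E
```

```text
20.78 [ 0.4146 -0.2833  0.0546] psi 1.571 tilt [-0.0006 -0.    ] w 0.0583 F [ 0.4 -1.  -3.1] g 30.0 q [ 1.11  0.57 -0.7   2.03  0.54  0.73  0.08]
0.026 n 1330 bbox [ 0.3901 -0.3094  0.026 ] [ 0.4422 -0.253   0.036 ] fit [ 0.4152 -0.2811  0.0277]
0.04 n 1472 bbox [ 0.3892 -0.3027  0.04  ] [ 0.4429 -0.2531  0.05  ] fit [ 0.4154 -0.2807  0.0275]
0.07 n 2874 bbox [ 0.3798 -0.3099  0.07  ] [ 0.4501 -0.253   0.08  ] fit [ 0.4157 -0.2814  0.0282]
foot 2965 [ 0.4155 -0.2813  0.0349] [ 0.3798 -0.3155] [ 0.4511 -0.2463]
bosstop 222 [ 0.4182 -0.2955  0.012 ] [ 0.3964 -0.3027] [ 0.4314 -0.2859]
```

>>> servo_tool --pt "0 0 0.3" --pt "0 0 0.6" --pt "0 0 0.9" --pt "0 0 1.1" --pt "0 0 1.1" --roll '[0,0,0,0,0]' --fingers '[3,3,3,3,3]'

```text
clock: 21.25
position: [0.4146, -0.2835, 0.0438]
tcp_rot: [-0.0, 0.707, 0.707, -0.0]
contact_force: [0.1, -0.5, -2.2]
grip_width: 0.0582
grasp_force: 30.0
```

>>> servo_tool --pt "0 0 0.1" --pt "0 0 0.2" --pt "0 0 0.3" --pt "0 0 0.35" --pt "0 0 0.35" --roll '[0,0,0,0,0]' --fingers '[3,3,3,3,3]'

```text
clock: 21.67
position: [0.4149, -0.2836, 0.0408]
tcp_rot: [0.0, 0.707, 0.707, -0.0]
contact_force: [-0.2, -0.5, -0.8]
grip_width: 0.0586
grasp_force: 30.0
```

>>> servo_tool --pt "0 0 0.05" --pt "0 0 0.1" --pt "0 0 0.1" --pt "0 0 0.1" --pt "0 0 0.1" --roll '[0,0,0,0,0]' --fingers '[3,3,3,3,3]'

```text
clock: 22.08
position: [0.4149, -0.2837, 0.0407]
tcp_rot: [0.0, 0.707, 0.707, -0.0]
contact_force: [-4.1, 2.1, 9.8]
grip_width: 0.0586
grasp_force: 30.0
```

>>> servo_tool --pt "0 0 0" --pt "0 0 0" --pt "0 0 0" --pt "0 0 0" --pt "0 0 0" --roll '[0,0,0,0,0]' --fingers '[6,6.4,7,7.4,7.6]'

```text
clock: 22.5
position: [0.4151, -0.2837, 0.0397]
tcp_rot: [0.0, 0.707, 0.707, 0.0]
contact_force: [0.8, 0.2, 0.3]
grip_width: 0.0746
grasp_force: 0.0
```

>>> servo_tool --pt "0 0 0" --pt "0 0 -0.5" --pt "0 0 -2.5" --pt "0 0 -6" --pt "0 0 -9" --roll '[0,0,0,0,0]' --fingers '[7.6,7.6,7.6,7.6,7.6]'

```text
clock: 22.92
position: [0.4146, -0.2828, 0.1307]
tcp_rot: [-0.001, 0.707, 0.707, 0.0]
contact_force: [0.1, 0.0, 0.7]
grip_width: 0.0759
grasp_force: 0.0
```

>>> servo_tool --pt "-3 1 0" --pt "-6 3 0" --pt "-9 6 0" --pt "-12 8.9 0" --pt "-15 8.9 0" --roll '[0,0,0,0,0]' --fingers '[7,7,7,7,7]'

```text
clock: 23.33
position: [0.51, -0.433, 0.131]
tcp_rot: [0.002, 0.706, 0.709, 0.002]
contact_force: [1.0, 0.2, 0.3]
grip_width: 0.07
grasp_force: 0.0
```

>>> servo_tool --pt "0 0 0" --pt "0 0 1" --pt "0 0 3" --pt "0 0 3" --pt "0 0 3" --roll '[0,0,0,0,0]' --fingers '[7,7,7,7,7]'

```text
clock: 23.75
position: [0.5026, -0.4315, 0.0983]
tcp_rot: [-0.002, 0.707, 0.708, 0.0]
contact_force: [-0.1, 0.3, 0.2]
grip_width: 0.0699
grasp_force: 0.0
```

>>> servo_tool --pt "0 0 0" --pt "0 0 0" --pt "0 0 0" --pt "0 0 0" --pt "0 0 0" --roll '[0,0,0,0,0]' --fingers '[7,7,7,7,7]'

```text
clock: 24.17
position: [0.5041, -0.4338, 0.1004]
tcp_rot: [0.0, 0.707, 0.707, -0.0]
contact_force: [-0.2, 0.8, 0.0]
grip_width: 0.0696
grasp_force: 0.0
```

```bash
python3 - <<'E'
from w import *
C,p,d,P=look('w18'); rim(P,(.504,-.4335),.046,.054,.023); rim(P,(.504,-.4335),.03,.046,.023); rim(P,(.4155,-.2825),.07,.08,.029)
pp,d=manip.camera('top'); save('e_top.png',pp); PP=cloud('top',d); rim(PP,(.4155,-.2825),.068,.08,.029); t=PP[np.hypot(PP[...,0]-.4155,PP[...,1]+.2825)<.031]; t=t[t[:,2]>.07]; A=np.c_[t[:,:2]-t[:,:2].mean(0),np.ones(len(t))]; print('rim plane',np.linalg.lstsq(A,t[:,2],rcond=None)[0].round(4)); held(pp,PP,(.403,-.193))
E
```

```text
24.17 [ 0.5041 -0.4338  0.1004] psi 1.5708 tilt [ 0.0005 -0.    ] w 0.0696 F [-0.2  0.8  0. ] g 0.0 q [ 1.14  0.73 -0.69  1.6   0.53  1.    0.28]
n 1230 bbox [ 0.4814 -0.4574  0.046 ] [ 0.5267 -0.4116  0.0508] fit [ 0.5043 -0.4345  0.023 ]
n 1095 bbox [ 0.4824 -0.4552  0.03  ] [ 0.5263 -0.4114  0.046 ] fit [ 0.5042 -0.4329  0.0219]
n 1110 bbox [ 0.3866 -0.3126  0.07  ] [ 0.4445 -0.2759  0.0755] fit [ 0.4161 -0.2838  0.0288]
n 204 bbox [ 0.387  -0.3115  0.0684] [ 0.4436 -0.2543  0.0778] fit [ 0.4149 -0.2829  0.0285]
rim plane [-0.0011 -0.0042  0.0728]
0.01 42 [ 0.404  -0.1946  0.0171] [ 0.3953 -0.2047  0.0122] [ 0.4156 -0.1846  0.0199]
0.02 19 [ 0.4041 -0.1944  0.0221] [ 0.3943 -0.2012  0.0203] [ 0.4103 -0.1866  0.0292]
0.03 30 [ 0.4034 -0.194   0.0338] [ 0.3945 -0.205   0.0305] [ 0.414  -0.1834  0.0388]
0.05 21 [ 0.4035 -0.1932  0.0563] [ 0.4003 -0.1968  0.0506] [ 0.4073 -0.1898  0.058 ]
```

View pics/w18.png

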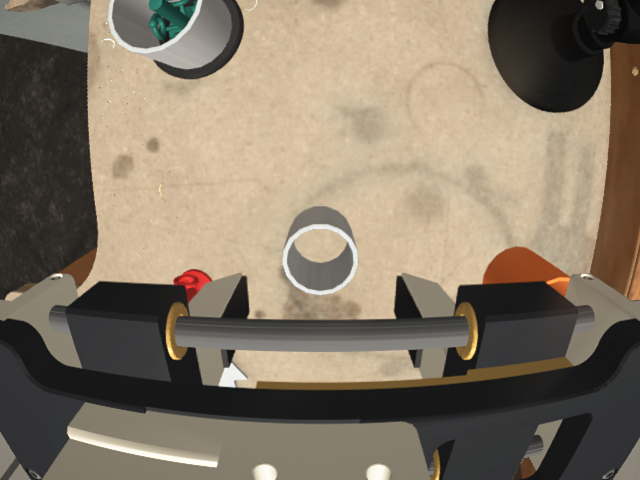

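The large flask is home over its tree at (170,25), rim level at about 74 mm; the small flask is centred at (320,258).

>>> servo_tool --pt "-0.05 0 1.5" --pt "-0.05 0 4" --pt "-0.05 0 6.5" --pt "-0.05 0 7.8" --pt "-0.05 0 7.8" --roll '[0,0,0,0,0]' --fingers '[7,7,7,7,7]'

```text
clock: 24.68
position: [0.5011, -0.4323, 0.0172]
tcp_rot: [-0.004, 0.707, 0.707, -0.0]
contact_force: [0.2, 0.6, -0.7]
grip_width: 0.0697
grasp_force: 0.0
```

>>> servo_tool --pt "0 0 0" --pt "0 0 0" --pt "0 0 0" --pt "0 0 0" --pt "0 0 0" --roll '[0,0,0,0,0]' --fingers '[6.5,6,5,4,3]'

```text
clock: 25.1
position: [0.5044, -0.4348, 0.0231]
tcp_rot: [0.001, 0.707, 0.707, -0.0]
contact_force: [-0.0, 1.2, 3.1]
grip_width: 0.0457
grasp_force: 30.0
```

>>> servo_tool --pt "0 0 0" --pt "0 0 0" --pt "0 0 0" --pt "0 0 0" --pt "0 0 0" --roll '[0,0,0,0,0]' --fingers '[2,2,2,2,2]'

```text
clock: 25.52
position: [0.5044, -0.4348, 0.0231]
tcp_rot: [0.001, 0.707, 0.707, -0.0]
contact_force: [-1.4, 0.4, 6.5]
grip_width: 0.0458
grasp_force: 30.0
```

>>> servo_tool --pt "0 0 -0.5" --pt "0 0 -3" --pt "0 0 -6.5" --pt "0 0 -10" --pt "0 0 -11.5" --roll '[0,0,0,0,0]' --fingers '[2,2,2,2,2]'

```text
clock: 25.93
position: [0.506, -0.435, 0.1414]
tcp_rot: [0.003, 0.707, 0.707, 0.001]
contact_force: [0.7, -0.2, -0.8]
grip_width: 0.0452
grasp_force: 30.0
```

>>> servo_tool --pt "0 -3 0" --pt "2 -7 0" --pt "6 -10 0" --pt "10 -10 0" --pt "14 -10 0" --roll '[0,0,0,0,0]' --fingers '[2,2,2,2,2]'

```text
clock: 26.35
position: [0.4, -0.2999, 0.1356]
tcp_rot: [-0.001, 0.709, 0.705, -0.001]
contact_force: [1.9, 0.5, -1.3]
grip_width: 0.0457
grasp_force: 30.0
```

>>> servo_tool --pt "0 0 0" --pt "0 0 0" --pt "0 0 0" --pt "0 0 0" --pt "0 0 0" --roll '[0,0,0,0,0]' --fingers '[2,2,2,2,2]'

```text
clock: 26.77
position: [0.4041, -0.3012, 0.1366]
tcp_rot: [0.0, 0.708, 0.706, 0.0]
contact_force: [0.1, 0.1, -2.4]
grip_width: 0.0457
grasp_force: 30.0
```

```bash
python3 - <<'E'
from w import *
C,p,d,P=look('w19'); c=manip.read_state()['position']
for k in (-.02,-.01,0,.01,.02): rim(P,c,c[2]+k,c[2]+k+.01,.023)
base(P,(.403,-.193),.03); held(p,P,(.403,-.193))
E
```

```text
26.77 [ 0.4041 -0.3012  0.1366] psi 1.569 tilt [0.0001 0.0001] w 0.0457 F [ 0.1  0.1 -2.4] g 30.0 q [ 1.25  0.44 -0.8   1.98  0.41  0.88  0.22]
n 1131 bbox [ 0.3827 -0.3214  0.1165] [ 0.4268 -0.2777  0.1265] fit [ 0.4049 -0.2992  0.0219]
n 927 bbox [ 0.3785 -0.3188  0.1265] [ 0.4311 -0.2777  0.1365] fit [ 0.4048 -0.2989  0.0216]
n 1187 bbox [ 0.3753 -0.3127  0.1365] [ 0.4328 -0.2777  0.1465] fit [ 0.4047 -0.2987  0.0215]
n 1384 bbox [ 0.3753 -0.3218  0.1465] [ 0.4328 -0.2777  0.1565] fit [ 0.4053 -0.2993  0.0223]
n 2935 bbox [ 0.3753 -0.3238  0.1565] [ 0.4328 -0.2777  0.1665] fit [ 0.4049 -0.3003  0.0237]
foot 2694 [ 0.4033 -0.1933  0.0295] [ 0.3738 -0.223 ] [ 0.4324 -0.164 ]
bosstop 348 [ 0.4032 -0.1933  0.0153] [ 0.3882 -0.2088] [ 0.4182 -0.1778]
0.01 195 [ 0.4039 -0.195   0.0174] [ 0.3925 -0.2035  0.0101] [ 0.4168 -0.1822  0.02  ]
0.02 132 [ 0.4038 -0.1951  0.023 ] [ 0.3939 -0.206   0.02  ] [ 0.4155 -0.1837  0.03  ]
0.03 259 [ 0.4043 -0.1939  0.034 ] [ 0.394  -0.2054  0.0301] [ 0.416  -0.1816  0.0398]
0.04 18 [ 0.4043 -0.1971  0.0449] [ 0.4004 -0.198   0.0404] [ 0.4077 -0.1957  0.0499]
0.05 162 [ 0.4039 -0.1939  0.0567] [ 0.3994 -0.1978  0.0502] [ 0.4082 -0.1896  0.0588]
```

View pics/w19.png

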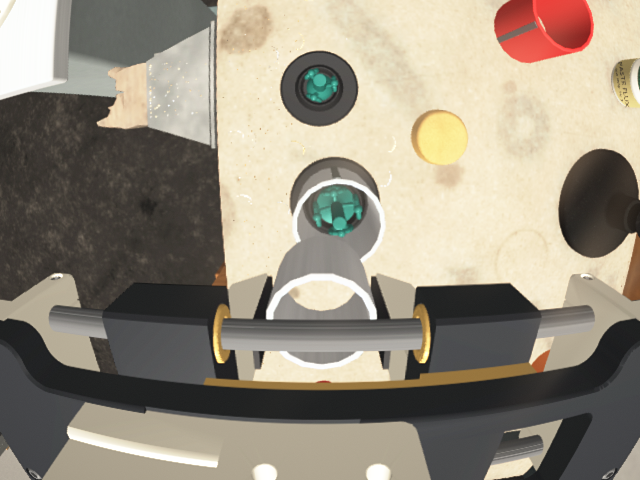

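The small flask is upright at (322,320), the large flask is home at (338,220), and the small tree stands in its base at (318,88).

>>> servo_tool --pt "3 0 0" --pt "7 -0.15 0" --pt "10 -0.15 0" --pt "10.7 -0.15 0" --pt "10.7 -0.15 0" --roll '[0,0,0,0,0]' --fingers '[2,2,2,2,2]'

```text
clock: 27.23
position: [0.4028, -0.1909, 0.1368]
tcp_rot: [-0.0, 0.706, 0.709, 0.0]
contact_force: [-0.5, -0.4, -1.5]
grip_width: 0.0457
grasp_force: 30.0
```

>>> servo_tool --pt "0 0 0.5" --pt "0 0 2" --pt "0 0 3.5" --pt "0 0 4" --pt "0 0 4" --roll '[0,0,0,0,0]' --fingers '[2,2,2,2,2]'

```text
clock: 27.65
position: [0.4015, -0.1939, 0.0953]
tcp_rot: [-0.001, 0.708, 0.706, -0.0]
contact_force: [-0.2, -0.3, -2.3]
grip_width: 0.0455
grasp_force: 30.0
```

>>> servo_tool --pt "0 0 0" --pt "0 0 0" --pt "0 0 0" --pt "0 0 0" --pt "0 0 0" --roll '[0,0,0,0,0]' --fingers '[2,2,2,2,2]'

```text
clock: 28.07
position: [0.4028, -0.1932, 0.0972]
tcp_rot: [0.001, 0.707, 0.707, 0.0]
contact_force: [-0.6, 0.3, -2.6]
grip_width: 0.0455
grasp_force: 30.0
```

```bash
python3 - <<'E'
from w import *
C,p,d,P=look('w20'); c=manip.read_state()['position']
for k in (-.02,-.01,0,.01,.02): rim(P,c,c[2]+k,c[2]+k+.01,.023)
base(P,(.403,-.193),.03)
E
```

```text
28.07 [ 0.4028 -0.1932  0.0972] psi 1.5706 tilt [0.0005 0.    ] w 0.0455 F [-0.6  0.3 -2.6] g 30.0 q [ 1.08  0.42 -0.81  2.14  0.45  0.75 -0.02]
n 1129 bbox [ 0.3815 -0.2142  0.0771] [ 0.4255 -0.1699  0.0871] fit [ 0.4035 -0.1914  0.0219]
n 938 bbox [ 0.3773 -0.2103  0.0871] [ 0.4303 -0.1697  0.0971] fit [ 0.4036 -0.1911  0.0216]
n 1193 bbox [ 0.374  -0.2046  0.0971] [ 0.4315 -0.1697  0.1071] fit [ 0.4035 -0.1907  0.0217]
n 1358 bbox [ 0.374  -0.2137  0.1071] [ 0.4314 -0.1695  0.1171] fit [ 0.4034 -0.1915  0.0221]
n 2957 bbox [ 0.3739 -0.2164  0.1171] [ 0.4314 -0.1695  0.1271] fit [ 0.404  -0.1918  0.0243]
foot 2147 [ 0.4031 -0.1925  0.0295] [ 0.374  -0.2044] [ 0.4325 -0.1632]
bosstop 186 [ 0.4029 -0.1924  0.0151] [ 0.3875 -0.1912] [ 0.4183 -0.1774]
```

Aligned within 0.5 mm; lowering.

>>> servo_tool --pt "0 -0.04 0.7" --pt "0 -0.04 1.4" --pt "0 -0.04 2.1" --pt "0 -0.04 2.8" --pt "0 -0.04 3.4" --roll '[0,0,0,0,0]' --fingers '[2,2,2,2,2]'

```text
clock: 28.53
position: [0.4017, -0.1927, 0.0616]
tcp_rot: [-0.001, 0.707, 0.707, -0.0]
contact_force: [0.1, 0.0, -2.5]
grip_width: 0.0459
grasp_force: 30.0
```

>>> servo_tool --pt "0 0 0.6" --pt "0 0 1.2" --pt "0 0 1.7" --pt "0 0 1.9" --pt "0 0 1.9" --roll '[0,0,0,0,0]' --fingers '[2,2,2,2,2]'

```text
clock: 28.95
position: [0.4018, -0.1926, 0.0432]
tcp_rot: [-0.0, 0.707, 0.707, -0.0]
contact_force: [-0.4, 0.3, -1.7]
grip_width: 0.0455
grasp_force: 30.0
```

```bash
python3 - <<'E'
from w import *
C,p,d,P=look('w21'); c=manip.read_state()['position']
for k in (-.02,0,.02): rim(P,c,c[2]+k,c[2]+k+.01,.023)
base(P,(.403,-.193),.03)
E
```

```text
28.95 [ 0.4018 -0.1926  0.0432] psi 1.5711 tilt [-0.0005 -0.    ] w 0.0455 F [-0.4  0.3 -1.7] g 30.0 q [ 0.99  0.52 -0.72  2.17  0.57  0.65 -0.12]
n 1184 bbox [ 0.3805 -0.213   0.0235] [ 0.4245 -0.1693  0.0335] fit [ 0.4025 -0.1907  0.0218]
n 1374 bbox [ 0.3733 -0.2036  0.0435] [ 0.4308 -0.1692  0.0535] fit [ 0.4026 -0.1898  0.0217]
n 2885 bbox [ 0.3733 -0.2152  0.0635] [ 0.4308 -0.1692  0.0735] fit [ 0.4024 -0.1916  0.0238]
foot 2539 [ 0.4032 -0.191   0.0286] [ 0.3735 -0.2178] [ 0.4325 -0.1626]
bosstop 109 [ 0.4045 -0.1881  0.0188] [ 0.3896 -0.2061] [ 0.4212 -0.1788]
```

>>> servo_tool --pt "0 0.05 0.2" --pt "0 0.05 0.4" --pt "0 0.05 0.6" --pt "0 0.05 0.8" --pt "0 0.05 0.9" --roll '[0,0,0,0,0]' --fingers '[2,2,2,2,2]'

```text
clock: 29.42
position: [0.4025, -0.193, 0.0345]
tcp_rot: [-0.0, 0.707, 0.707, -0.0]
contact_force: [0.8, 0.0, -2.0]
grip_width: 0.0457
grasp_force: 30.0
```

>>> servo_tool --pt "0 0 0.1" --pt "0 0 0.2" --pt "0 0 0.3" --pt "0 0 0.35" --pt "0 0 0.35" --roll '[0,0,0,0,0]' --fingers '[2,2,2,2,2]'

```text
clock: 29.83
position: [0.4026, -0.1929, 0.0311]
tcp_rot: [-0.0, 0.707, 0.707, 0.0]
contact_force: [0.8, 0.1, -2.7]
grip_width: 0.0458
grasp_force: 30.0
```

>>> servo_tool --pt "0 0 0.05" --pt "0 0 0.1" --pt "0 0 0.1" --pt "0 0 0.1" --pt "0 0 0.1" --roll '[0,0,0,0,0]' --fingers '[2,2,2,2,2]'

```text
clock: 30.25
position: [0.4027, -0.1929, 0.0309]
tcp_rot: [0.0, 0.707, 0.707, -0.0]
contact_force: [-2.8, 1.2, 8.9]
grip_width: 0.0459
grasp_force: 30.0
```

Seated (0.0309 = 0.0231 + 0.008). Releasing and retreating.

>>> servo_tool --pt "0 0 0" --pt "0 0 0" --pt "0 0 0" --pt "0 0 0" --pt "0 0 0" --roll '[0,0,0,0,0]' --fingers '[4.8,5.2,5.6,6,6.4]'

```text
clock: 30.67
position: [0.4027, -0.193, 0.0302]
tcp_rot: [0.0, 0.707, 0.707, 0.0]
contact_force: [-0.3, -0.7, 0.1]
grip_width: 0.0622
grasp_force: 0.0
```

>>> servo_tool --pt "0 0 0" --pt "0 0 -0.5" --pt "0 0 -2.5" --pt "0 0 -6" --pt "0 0 -10" --roll '[0,0,0,0,0]' --fingers '[6.4,6.4,6.4,6.4,6.4]'

```text
clock: 31.08
position: [0.4011, -0.1916, 0.1302]
tcp_rot: [-0.002, 0.707, 0.707, 0.0]
contact_force: [0.7, -1.1, 0.4]
grip_width: 0.0637
grasp_force: 0.0
```

>>> servo_tool --pt "-3 0 -2" --pt "-7 1 -4" --pt "-11 2 -6" --pt "-15 3 -6" --pt "-19 4 -6" --roll '[0,0,0,0,0]' --fingers '[6.4,6.4,6.4,6.4,6.4]'

```text
clock: 31.5
position: [0.4418, -0.3791, 0.1927]
tcp_rot: [0.002, 0.707, 0.707, -0.0]
contact_force: [1.1, 1.3, -0.1]
grip_width: 0.064
grasp_force: 0.0
```

>>> servo_tool --pt "0 0 0" --pt "0 0 0" --pt "0 0 0" --pt "0 0 0" --pt "0 0 0" --roll '[0,0,0,0,0]' --fingers '[6.4,6.4,6.4,6.4,6.4]'

```text
clock: 31.92
position: [0.4411, -0.3746, 0.1903]
tcp_rot: [-0.0, 0.706, 0.708, -0.0]
contact_force: [-0.1, 0.2, 0.6]
grip_width: 0.0643
grasp_force: 0.0
```

```bash
python3 - <<'E'
from w import *
C,p,d,P=look('w22')
for c,r,z in(((.4155,-.2825),.029,.074),((.403,-.193),.023,.058)):
    rim(P,c,z-.005,z+.005,r); t=P[np.hypot(P[...,0]-c[0],P[...,1]-c[1])<r+.003]; t=t[abs(t[:,2]-z)<.003]; A=np.c_[t[:,:2]-t[:,:2].mean(0),np.ones(len(t))]; print('plane',np.linalg.lstsq(A,t[:,2],rcond=None)[0].round(4)); held(p,P,c,r)
E
```

```text
31.92 [ 0.4411 -0.3746  0.1903] psi 1.5734 tilt [-0.0003 -0.    ] w 0.0643 F [-0.1  0.2  0.6] g 0.0 q [ 1.27  0.5  -0.8   1.76  0.41  1.06  0.32]
n 1082 bbox [ 0.3877 -0.3119  0.069 ] [ 0.4444 -0.254   0.0753] fit [ 0.4158 -0.2833  0.0287]
plane [ 0.0017 -0.0021  0.073 ]
0.01 475 [ 0.4158 -0.2833  0.0169] [ 0.3956 -0.3005  0.01  ] [ 0.4301 -0.2648  0.02  ]
0.02 192 [ 0.4155 -0.2824  0.0242] [ 0.4016 -0.2995  0.02  ] [ 0.4331 -0.2684  0.0299]
0.03 108 [ 0.416  -0.2833  0.037 ] [ 0.4005 -0.2994  0.0301] [ 0.4333 -0.2659  0.04  ]
0.04 339 [ 0.4168 -0.2823  0.0431] [ 0.3991 -0.2995  0.04  ] [ 0.4334 -0.2656  0.0477]
0.05 12 [ 0.4197 -0.2846  0.0546] [ 0.4175 -0.2868  0.0506] [ 0.4209 -0.281   0.0591]
0.06 22 [ 0.4178 -0.2839  0.067 ] [ 0.412  -0.2871  0.0604] [ 0.4209 -0.2797  0.07  ]
0.07 100 [ 0.4164 -0.2828  0.0713] [ 0.4121 -0.2866  0.07  ] [ 0.4203 -0.279   0.0733]
n 448 bbox [ 0.3812 -0.2159  0.0532] [ 0.4257 -0.1907  0.0591] fit [ 0.4036 -0.194   0.0222]
plane [-0.001   0.0046  0.057 ]
0.01 61 [ 0.4042 -0.1921  0.018 ] [ 0.3914 -0.2002  0.0146] [ 0.4148 -0.1826  0.02  ]
0.02 110 [ 0.4047 -0.1958  0.0236] [ 0.3934 -0.2035  0.02  ] [ 0.4154 -0.1872  0.03  ]
0.03 139 [ 0.4056 -0.1969  0.0341] [ 0.3938 -0.2049  0.0303] [ 0.4161 -0.1847  0.0395]
0.04 41 [ 0.4051 -0.1967  0.0454] [ 0.4004 -0.1984  0.04  ] [ 0.4086 -0.1934  0.0499]
0.05 87 [ 0.4045 -0.1956  0.056 ] [ 0.3998 -0.2097  0.0502] [ 0.4134 -0.1925  0.0589]
```

View pics/w22.png

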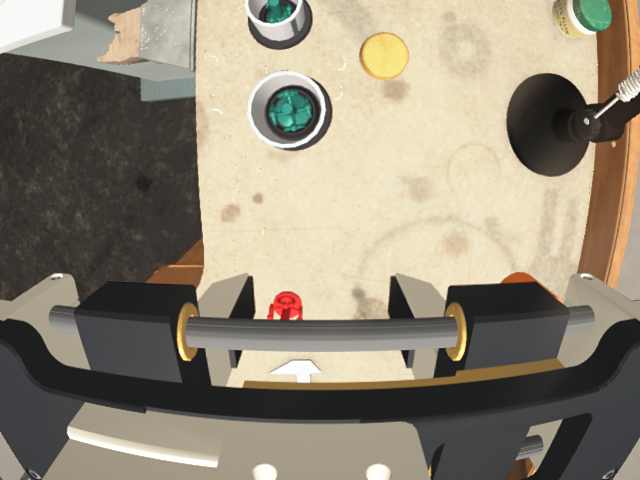

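Both flasks are home and level at (288,108) and (278,18), with the trees upright inside and the bystanders unmoved. Handing in.

```bash
python3 -c "
from cell import manip
print(manip.finish_job())"
```

```text
the job is handed in; nothing more can be done
None
```

Both wax trees stand upright in their sprue bases with the matching steel flasks seated level on the rubber feet, the beeswax and solder spool were not touched, and the job was handed in at about 32 s (no verdict was returned).

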